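# Stack away the sorting dishes and cups

## Task

Clear the jewellery bench by stacking the aluminium sorting set upright in the middle of its two cork mats. First build the round stack from the bottom up: round dish on the round mat, round cup inside the dish, lid on the cup; then the square one: square dish on the square mat with its sides in line with the mat's, and square cup inside that dish. Set each piece down gently rather than dropping it, and leave the stack of cards and the little glass jar where they are.

Things in the scene. Friction and masses are not known exactly. Their poses are not given: they have to be found in the camera images.
- mat_r_top (a point): Round cork mat fixed to the bench, 84 mm across, 10 mm thick. The point is the centre of its top face; z up.
- mat_s_top (a point): Square cork mat fixed to the bench, 84 x 84 mm, 10 mm thick. The point is the centre of its top face; z up, x and y square to its sides.
- dish_r_mid (a point): Round dish, the wide low round aluminium vessel, open at the top: 64 mm across outside, 30 mm high, walls and floor 3 mm (58 mm across inside). Loose, stands upright. The point is its centre, 15 mm above its underside; z up.
- cup_r_mid (a point): Round cup, the narrow tall round aluminium vessel, open at the top: 44 mm across outside, 70 mm high, walls and floor 3 mm (38 mm across inside). Loose, stands upright. The point is its centre, 35 mm above its underside; z up. Stood in the round dish, its lower 27 mm are below the dish's rim and the upper 43 mm stick out, so hold it near the top.
- lid_mid (a point): Aluminium lid for the round cup, 31 mm high: from below a plug 29 mm across and 6 mm high (goes into the cup's mouth), a disc 48 mm across and 5 mm thick (rests on the cup's rim), and an upright knob 18 mm across and 20 mm high to hold it by. Loose, stands upright on its plug. The point is on its axis, 15.5 mm above its underside (so the knob spans from 4.5 mm below to 15.5 mm above the point); z up.
- dish_s_mid (a point): Square dish, the wide low square aluminium vessel, open at the top: 64 x 64 mm outside, 30 mm high, walls and floor 3 mm (58 x 58 mm inside). Loose, stands upright. The point is its centre, 15 mm above its underside; z up, x and y square to its sides.
- cup_s_mid (a point): Square cup, the narrow tall square aluminium vessel, open at the top: 44 x 44 mm outside, 70 mm high, walls and floor 3 mm. Loose, stands upright. The point is its centre, 35 mm above its underside; z up, x and y square to its sides. Stood in the square dish, its lower 27 mm are below the dish's rim and the upper 43 mm stick out, so hold it near the top.
- cards_mid (a point): Small stack of white earring cards, 36 x 44 mm and 22 mm high, loose; not part of the job. The point is its centre, half-way up.
- jar_mid (a point): Small closed glass bead jar with a white cap, 32 mm across, 45 mm high, loose; not part of the job. The point is its centre, half-way up.

How it is judged (in metres and radians):
On the way, in this order (a step that is already met when the one before it is completed fails the run):
1. the round dish stands on the round mat, let go and at rest (horizontal distance between dish_r_mid and mat_r_top below 0.012 m and z of dish_r_mid in the frame of mat_r_top between 0.011 and 0.019 m and angle between dish_r_mid's own z axis and vertical below 0.12 rad and linear speed of dish_r below 0.03 m/s and contact force between the fingers and dish_r below 0.05 N), for 0.2 s.
2. the round cup stands inside the round dish, let go and at rest (horizontal distance between cup_r_mid and dish_r_mid below 0.012 m and z of cup_r_mid in the frame of dish_r_mid between 0.019 and 0.027 m and angle between cup_r_mid's own z axis and vertical below 0.12 rad and linear speed of cup_r below 0.03 m/s and contact force between the fingers and cup_r below 0.05 N), for 0.2 s.
3. the lid sits on the round cup, let go and at rest (horizontal distance between lid_mid and cup_r_mid below 0.01 m and z of lid_mid in the frame of cup_r_mid between 0.0405 and 0.0485 m and angle between lid_mid's own z axis and vertical below 0.12 rad and linear speed of lid below 0.03 m/s and contact force between the fingers and lid below 0.05 N), for 0.2 s.
4. the square dish stands squarely on the square mat, let go and at rest (horizontal distance between dish_s_mid and mat_s_top below 0.012 m and z of dish_s_mid in the frame of mat_s_top between 0.011 and 0.019 m and angle between dish_s_mid's own z axis and vertical below 0.12 rad and (angle between the x axis of dish_s_mid and the x axis of mat_s_top, either way round below 0.26 rad or angle between the x axis of dish_s_mid and the y axis of mat_s_top, either way round below 0.26 rad) and linear speed of dish_s below 0.03 m/s and contact force between the fingers and dish_s below 0.05 N), for 0.2 s.
5. the square cup stands inside the square dish, let go and at rest (horizontal distance between cup_s_mid and dish_s_mid below 0.012 m and z of cup_s_mid in the frame of dish_s_mid between 0.019 and 0.027 m and angle between cup_s_mid's own z axis and vertical below 0.12 rad and linear speed of cup_s below 0.03 m/s and contact force between the fingers and cup_s below 0.05 N), for 0.2 s.
At the end, for the whole second after the job is handed in: Dishes within 12 mm of their mats' centres, the square one within 15 degrees of its mat's sides; each cup within 12 mm of its dish's centre, on its floor; lid seated within 10 mm of the round cup's axis; all upright within 7 degrees, heights right within 4 mm, released and at rest (horizontal distance between dish_r_mid and mat_r_top below 0.012 m and z of dish_r_mid in the frame of mat_r_top between 0.011 and 0.019 m and angle between each of dish_r_mid, cup_r_mid, lid_mid, dish_s_mid, cup_s_mid's own z axis and vertical below 0.12 rad and linear speed of each of dish_r, cup_r, lid, dish_s, cup_s below 0.03 m/s and horizontal distance between cup_r_mid and dish_r_mid below 0.012 m and z of cup_r_mid in the frame of dish_r_mid between 0.019 and 0.027 m and horizontal distance between lid_mid and cup_r_mid below 0.01 m and z of lid_mid in the frame of cup_r_mid between 0.0405 and 0.0485 m and horizontal distance between dish_s_mid and mat_s_top below 0.012 m and z of dish_s_mid in the frame of mat_s_top between 0.011 and 0.019 m and (angle between the x axis of dish_s_mid and the x axis of mat_s_top, either way round below 0.26 rad or angle between the x axis of dish_s_mid and the y axis of mat_s_top, either way round below 0.26 rad) and horizontal distance between cup_s_mid and dish_s_mid below 0.012 m and z of cup_s_mid in the frame of dish_s_mid between 0.019 and 0.027 m); the robot touches nothing.
It fails at once if a dish, a cup or the lid is dropped (falls free for more than about 2 cm) ((contact force between dish_r and anything else below 0.01 N and linear speed of dish_r above 0.6 m/s) or (contact force between cup_r and anything else below 0.01 N and linear speed of cup_r above 0.6 m/s) or (contact force between lid and anything else below 0.01 N and linear speed of lid above 0.6 m/s) or (contact force between dish_s and anything else below 0.01 N and linear speed of dish_s above 0.6 m/s) or (contact force between cup_s and anything else below 0.01 N and linear speed of cup_s above 0.6 m/s)).
It fails at once if the stack of cards is pushed aside by more than 3 cm (distance of cards_mid from where it was at the start of the episode above 0.03 m).
It fails at once if the bead jar is pushed aside by more than 3 cm (distance of jar_mid from where it was at the start of the episode above 0.03 m).
It also fails if it takes over 138 s, if anything falls off the work surface, if the arm or the gripper's body presses on something with over 40 N, if the wrist force passes 120 N, or if a joint passes its speed limit or range.

## Robot

A 7-joint arm with a two-finger parallel gripper is mounted at the origin on the work surface. World frame = base frame: x ahead of the robot, y to its left, z up, the work surface at z = 0. Lengths are in m, angles in degrees, forces in N, time in s.
With the tool pointing down it reaches from about 0.425 to 1.025 m from the base axis. Payload 9.4 kg.
Tool frame: the origin (TCP) lies between the finger pads; the fingertips stand r.tip_extent ahead of it and the grasp point (between the pads) lies 8 mm behind it (r.tip_extent is the distance from the TCP to the fingertips, in m); z points along the fingers, x is the direction in which the jaws open and shut, and the axes are right-handed (so a half turn about z gives the same grasp; the last joint's range is limited). The gripper opens to 85 mm and grips with 20 to 120 N. Pads are 22 mm wide; open, the fingers measure 114 mm over their backs; the gripper's body (76 mm by 85 mm) begins 54 mm behind the grasp point. The pads swing forward as they close: fully open they stand 13 mm farther back than shut.
Start: joints at [61.725, 34.337, -0.143, 91.639, 0.103, 54.024, -4.572], TCP at [0.293, -0.663, 0.242] pointing down, gripper open.
Joint ranges: [-147.43, 147.43], [-19.82, 112.94], [-74.19, 73.91], [6.32, 146.72], [-59.91, 239.91], [6.04, 106.73], [-150.56, 150.56]. Speed limits (degrees/s): [127.2, 127.2, 172.46, 172.46, 180, 180, 180].

## Interface

Orientations are given as a 3x3 rotation matrix whose columns are the frame's x, y, z axes.
In Python, from plant import r gives the robot as it stands.
- The arm moves only by the tool carry_out, never from a script. Its argument "series" is one flat list of numbers, 7 for each row, row after row: the shift along the tool's x, y, z normalised to -1 to 1, where 1 is 10 cm, then the turn, a rotation vector about the tool's x, y, z normalised to -1 to 1, where 1 is 360 degrees, then the finger opening in mm, from 0 to 85.4. A call has 1 to 10 rows; each row is the pose to reach, as a shift and turn from the pose commanded when the call began, along the tool's axes at that moment, turning the shorter way round; what a row does not reach only later rows make up. A row lasts 1/8 s, in which the tool goes at most 62.5 mm and 10.7 degrees, less where a joint would pass 70% of its speed; a pose out of reach is approached as far as the arm can. A call with a number of a shift or a turn outside -1 to 1 is refused whole. A call with a gripper value outside its range is refused whole. The fingers move at their own pace and stop on an object; the grip force is fixed at half the most. Time passes only in rows, so rows that repeat a pose let the fingers close. It gives the time, the measured TCP pose, the force and the opening at its end, in the units of the state.
- r.state(): the state, without advancing time (a new reading comes with each control period).
- r.grab_frame(name): name is "scene" or "side" or "wrist"; returns the picture (384x512x3 uint8, blue, green, red); there is no depth.
- r.calibration(name): a dict with "fx", "fy", "cx", "cy" (pixels), "cam_to_world" (4x4, takes a point from camera to world coordinates). Camera axes: x right, y up, looking along -z (the intrinsics and any distortion apply to the point x, -y, -z); pixel columns grow to the right and rows downward; lengths in m; the calibration is good to about 2 mm. The wrist camera is an equidistant fisheye: a pixel r from the principal point sees the ray r / f radians off the axis. A picture is of the moment at which its call begins: read the wrist's pose just before it. calibration takes no time and is no camera call; for the wrist camera it gives the pose at the moment of the call.
- r.finish_job(): hands the job in, once; it reports no verdict.
The state is a dict: "clock": time; "joint_positions": joint angles; "qd": joint speeds; "joint_efforts": joint torques, N m; "tool_pos": TCP position; "eef_rot": TCP orientation; "contact_force": force on the tool from outside, world axes, zero at the start; "torque": the same for the moment, N m; "finger_gap": finger opening in m.
Only numpy, scipy, OpenCV 4.12 (cv2) and the standard library are available. Lean on these libraries where they do the work, as an engineer would, in place of code of your own. Each camera call takes 0.05 s, during which the arm holds its last target. There are 200 camera calls.

## Working session

There is one attempt and no reset: what is moved stays moved. The work goes in short steps, Python scripts to look and compute and a tool call to move; the robot and the scene stay as the last step left them, time stands still between calls to the robot, and variables do not carry over. Pictures are saved under pics/ and viewed, about 12 in all and at most 16, crops included, and the job is handed in when it is done.

Besides the shell and the picture viewer there is one more tool, called after ">>>" by a JSON object that holds its "api" and its "payload", one argument or row to a line. carry_out: Moves the arm, as the interface text tells. Its arguments: {"type":"object","properties":{"series":{"type":"array"}},"required":["series"]}

```bash
mkdir -p pics; ls; python3 - <<'E'
from plant import r
import cv2,numpy as np
np.set_printoptions(precision=4,suppress=True)
s=r.state();print(s,r.tip_extent)
for n in("scene","side","wrist"):
    print(n,r.calibration(n)); im=r.grab_frame(n); cv2.imwrite(f"pics/{n}0.png",cv2.resize(im,(800,600),interpolation=cv2.INTER_CUBIC))
E
```

```text
pics
{'clock': 0.0, 'joint_positions': array([61.7254, 34.3842, -0.1439, 91.6786,  0.1031, 54.0243, -4.573 ]), 'qd': array([-0.062 , -0.0045,  0.0181,  0.057 ,  0.0129, -0.0176, -0.0416]), 'joint_efforts': array([ -0.0004, -77.6456,   1.5647, -25.8011,   0.0124,   0.0089,
        -0.    ]), 'tool_pos': array([ 0.2933, -0.6626,  0.2414]), 'eef_rot': array([[ 0.4048, -0.9144, -0.0008],
       [-0.9144, -0.4048,  0.0013],
       [-0.0015,  0.0002, -1.    ]]), 'contact_force': array([ 0.4907,  0.364 , -0.8226]), 'torque': array([0.024 , 0.0556, 0.0124]), 'finger_gap': 0.08569595561218209} 0.011
scene {'fx': 358.6658931224717, 'fy': 358.6658931224717, 'cx': 253.21084645965362, 'cy': 195.9026694834829, 'cam_to_world': array([[ 0.5125, -0.446 ,  0.7338,  1.1184],
       [ 0.8586,  0.2532, -0.4458, -0.3698],
       [ 0.0131,  0.8585,  0.5127,  0.4946],
       [ 0.    ,  0.    ,  0.    ,  1.    ]])}
side {'fx': 446.55268929013926, 'fy': 446.55268929013926, 'cx': 255.81234405684287, 'cy': 197.76586454398165, 'cam_to_world': array([[-0.7326,  0.3336, -0.5933, -0.1536],
       [-0.6807, -0.3553,  0.6407,  0.7058],
       [ 0.0029,  0.8732,  0.4873,  0.6103],
       [ 0.    ,  0.    ,  0.    ,  1.    ]])}
wrist {'fx': 297.3186396354542, 'fy': 297.3186396354542, 'cx': 255.91090836951017, 'cy': 188.29111268236468, 'cam_to_world': array([[ 0.4066,  0.8715,  0.2742,  0.3637],
       [-0.9136,  0.3879,  0.1218, -0.631 ],
       [-0.0002, -0.3001,  0.9539,  0.3743],
       [ 0.    ,  0.    ,  0.    ,  1.    ]])}
```

View pics/scene0.png

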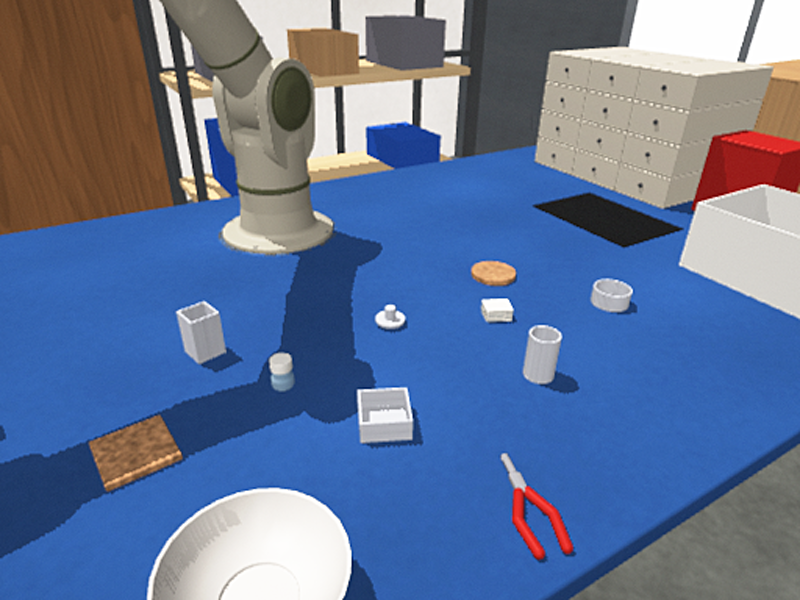

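View pics/side0.png

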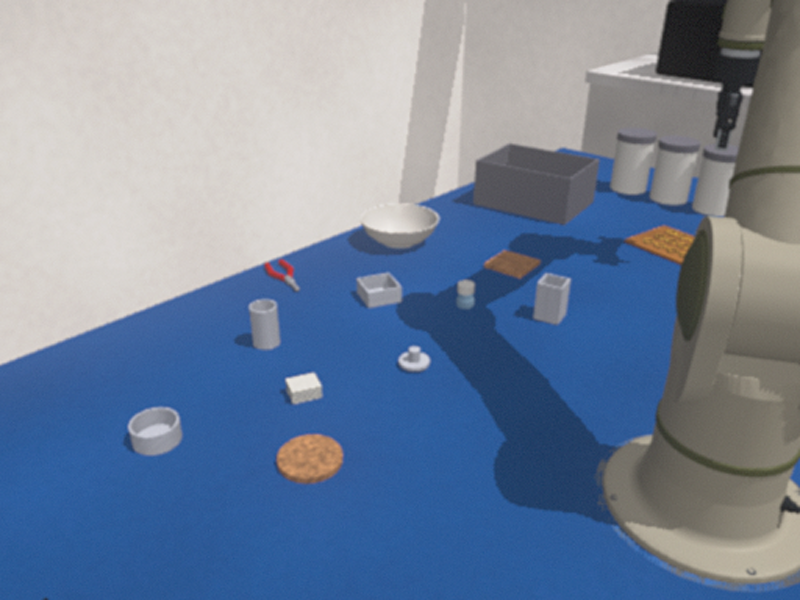

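```bash
cat > h.py <<'E'
import cv2,numpy as np
from plant import r
np.set_printoptions(precision=4,suppress=True)
def ray(c,u,v,fish=False):
    x,y=(u-c["cx"])/c["fx"],(v-c["cy"])/c["fy"]
    if fish:
        t=np.hypot(x,y); k=np.sin(t)/max(t,1e-9); d=np.array([x*k,-y*k,-np.cos(t)])
    else: d=np.array([x,-y,-1.])
    T=np.array(c["cam_to_world"]); return T[:3,3],T[:3,:3]@d
def plane(c,u,v,z,fish=False):
    o,d=ray(c,u,v,fish); return (o+d*(z-o[2])/d[2])[:2]
def proj(c,p,fish=False):
    T=np.array(c["cam_to_world"]); q=T[:3,:3].T@(np.asarray(p)-T[:3,3]); x,y,z=q[0],-q[1],-q[2]
    if fish:
        h=np.hypot(x,y); k=np.arctan2(h,z)/max(h,1e-9); return np.array([c["cx"]+c["fx"]*x*k,c["cy"]+c["fy"]*y*k])
    return np.array([c["cx"]+c["fx"]*x/z,c["cy"]+c["fy"]*y/z])
def local(p):
    "shift from current TCP to world p, in tool axes, units of 10 cm"
    s=r.state(); return s["eef_rot"].T@(np.asarray(p)-s["tool_pos"])/.1
E
python3 - <<'E'
from h import *
P=dict(mat_r=(.01,494,271,310,456),dish_r=(.03,611,288,155,422),cards=(.022,496,305,303,382),cup_r=(.07,543,333,264,306),lid=(.031,390,307,414,350),cup_s=(.07,198,312,554,281),jar=(.045,281,359,466,284),dish_s=(.03,385,400,379,283),mat_s=(.01,135,451,513,263))
a,b=r.calibration("scene"),r.calibration("side"); f=lambda u:(u+.5)*.64-.5
for k,(z,*q) in P.items():
    q=[f(t) for t in q]; p1=plane(a,q[0],q[1],z);p2=plane(b,q[2],q[3],z);m=(p1+p2)/2
    print(k,p1,p2,"r",np.hypot(*m),"az",np.degrees(np.arctan2(m[1],m[0])))
# square orientations from scene: top edges
for n,z,A,B in(("mat_s",.01,(89,440),(163,416)),("mat_s2",.01,(163,416),(181,456)),("dish_s",.03,(357,390),(411,388)),("dish_s2",.03,(357,390),(359,419)),("cup_s",.07,(178,308),(205,302)),("cup_s2",.07,(205,302),(220,318)),("cards",.022,(481,302),(510,298)),("cards2",.022,(481,302),(485,314))):
    d=plane(a,f(B[0]),f(B[1]),z)-plane(a,f(A[0]),f(A[1]),z);print(n,np.hypot(*d),np.degrees(np.arctan2(d[1],d[0]))%90)
E
```

```text
mat_r [0.4043 0.2803] [0.3987 0.2782] r 0.48906905879751345 az 34.8219405386803
dish_r [0.5838 0.3894] [0.5809 0.3884] r 0.700268229083651 az 33.736185842499694
cards [0.5201 0.1879] [0.5177 0.1884] r 0.5519572252851062 az 19.927628063243382
cup_r [0.6721 0.139 ] [0.6702 0.1366] r 0.6851710465893491 az 11.60138810523566
lid [0.4518 0.024 ] [0.4482 0.0239] r 0.45064194368237 az 3.044247484363094
cup_s [ 0.3834 -0.2568] [ 0.3793 -0.2583] r 0.4601931058561712 az -34.03147875177931
jar [ 0.5171 -0.1843] [ 0.5119 -0.1853] r 0.5466723333334828 az -19.759072194968695
dish_s [ 0.6446 -0.096 ] [ 0.6481 -0.1031] r 0.653982046826527 az -8.756805139199015
mat_s [ 0.5572 -0.3824] [ 0.5417 -0.3781] r 0.6681860684809992 az -34.68710797156841
mat_s 0.08456068565087461 89.84252366351888
mat_s2 0.08089876629745273 2.764206531355351
dish_s 0.0700944027197175 63.400277858559036
dish_s2 0.05488645246561792 65.09739223479343
cup_s 0.03845956750151158 87.11453718897344
cup_s2 0.055691689381515856 6.884710243330651
cards 0.0531680832926495 75.0450674925539
cards2 0.03828562876787353 61.374192428801734
```

View pics/wrist0.png

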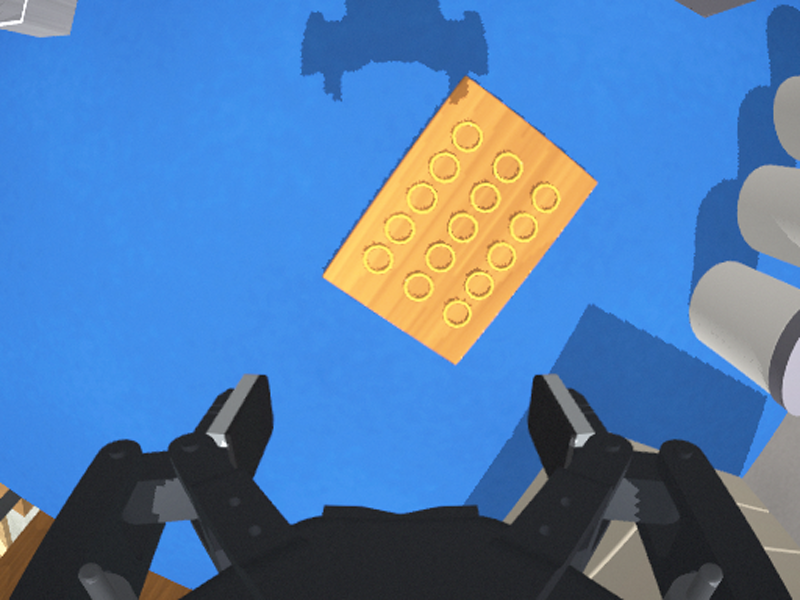

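>>> {"api": "carry_out", "payload": {
  "series": [0,-1,0,0,0,-0.1836,85,0,-1,0,0,0,-0.1836,85,0,-1,0,0,0,-0.1836,85,0,-1,0,0,0,-0.1836,85,0,-1,0,0,0,-0.1836,85,0,-1,0,0,0,-0.1836,85,0,-1,0,0,0,-0.1836,85,0,-1,0,0,0,-0.1836,85]
}}

```text
clock: 1.15
tool_pos: [0.3847, -0.6225, 0.242]
eef_rot: [[1.0, -0.004, -0.0], [-0.004, -1.0, 0.0], [-0.0, -0.0, -1.0]]
contact_force: [0.3, -0.4, -0.0]
finger_gap: 0.085
```

>>> {"api": "carry_out", "payload": {
  "series": [1,-1,0,0,0,0,85,1,-1,0,0,0,0,85,1,-1,0,0,0,0,85,1,-1,0,0,0,0,85]
}}

```text
clock: 1.65
tool_pos: [0.4861, -0.5214, 0.2424]
eef_rot: [[1.0, 0.001, 0.0], [0.001, -1.0, -0.0], [0.0, 0.0, -1.0]]
contact_force: [-0.6, -0.5, -0.3]
finger_gap: 0.0849
```

>>> {"api": "carry_out", "payload": {
  "series": [1,-1,0,0,0,0,85,1,-1,0,0,0,0,85,1,-1,0,0,0,0,85,1,-1,0,0,0,0,85]
}}

```text
clock: 2.15
tool_pos: [0.5846, -0.4234, 0.242]
eef_rot: [[1.0, -0.001, -0.001], [-0.001, -1.0, -0.001], [-0.001, 0.001, -1.0]]
contact_force: [0.0, 0.5, -0.0]
finger_gap: 0.0852
```

>>> {"api": "carry_out", "payload": {
  "series": [0,-1,0,0,0,0,85,0,-1,0,0,0,0,85,0,-1,0,0,0,0,85]
}}

```text
clock: 2.52
tool_pos: [0.5838, -0.3224, 0.2427]
eef_rot: [[1.0, -0.001, -0.001], [-0.001, -1.0, -0.0], [-0.001, 0.0, -1.0]]
contact_force: [-0.1, -0.8, -0.7]
finger_gap: 0.0851
```

```bash
python3 - <<'E'
from h import *
c=r.calibration("wrist"); im=r.grab_frame("wrist"); cv2.imwrite("pics/w1.png",cv2.resize(im,(800,600),interpolation=cv2.INTER_CUBIC))
import pickle; pickle.dump(c,open("w1.pkl","wb"))
s=r.state();print(s["clock"],s["tool_pos"],s["eef_rot"],s["joint_positions"]); print(c)
E
```

```text
2.575 [ 0.5835 -0.3247  0.2426] [[ 1.     -0.0027 -0.0008]
 [-0.0027 -1.     -0.0016]
 [-0.0008  0.0016 -1.    ]] [ 36.3198  31.3635 -18.6547  98.8149  12.3517  51.8417  12.3777]
{'fx': 297.3186396354542, 'fy': 297.3186396354542, 'cx': 255.91090836951017, 'cy': 188.29111268236468, 'cam_to_world': array([[ 1.    , -0.0016,  0.0003,  0.5842],
       [ 0.0014,  0.9537,  0.3009, -0.2451],
       [-0.0008, -0.3009,  0.9537,  0.3755],
       [ 0.    ,  0.    ,  0.    ,  1.    ]])}
```

>>> {"api": "carry_out", "payload": {
  "series": [0,-1,0,0,0,0,85,0,-1,0,0,0,0,85,0,-1,0,0,0,0,85]
}}

```text
clock: 2.95
tool_pos: [0.5848, -0.2226, 0.2425]
eef_rot: [[1.0, -0.0, 0.0], [-0.0, -1.0, -0.0], [0.0, 0.0, -1.0]]
contact_force: [0.6, -0.7, -0.1]
finger_gap: 0.0848
```

>>> {"api": "carry_out", "payload": {
  "series": [0,-1,0,0,0,0,85,0,-1,0,0,0,0,85,0,-1,0,0,0,0,85]
}}

```text
clock: 3.32
tool_pos: [0.5854, -0.1229, 0.2424]
eef_rot: [[1.0, -0.0, 0.0], [-0.0, -1.0, -0.0], [0.0, 0.0, -1.0]]
contact_force: [0.2, -0.7, -0.6]
finger_gap: 0.0849
```

>>> {"api": "carry_out", "payload": {
  "series": [0,-1,0,0,0,0,85,0,-1,0,0,0,0,85,0,-1,0,0,0,0,85]
}}

```text
clock: 3.7
tool_pos: [0.5859, -0.0229, 0.2423]
eef_rot: [[1.0, -0.0, 0.0], [-0.0, -1.0, -0.0], [0.0, 0.0, -1.0]]
contact_force: [-0.6, -0.2, 0.2]
finger_gap: 0.0848
```

>>> {"api": "carry_out", "payload": {
  "series": [0,-1,0,0,0,0,85,0,-1,0,0,0,0,85,0,-1,0,0,0,0,85]
}}

```text
clock: 4.08
tool_pos: [0.5862, 0.0771, 0.2422]
eef_rot: [[1.0, -0.0, 0.0], [-0.0, -1.0, -0.0], [0.0, 0.0, -1.0]]
contact_force: [0.4, -0.2, -1.3]
finger_gap: 0.0849
```

>>> {"api": "carry_out", "payload": {
  "series": [0,-1,0,0,0,0,85,0,-1,0,0,0,0,85,0,-1,0,0,0,0,85]
}}

```text
clock: 4.45
tool_pos: [0.5864, 0.1771, 0.242]
eef_rot: [[1.0, -0.0, 0.0], [-0.0, -1.0, -0.0], [0.0, 0.0, -1.0]]
contact_force: [-0.5, -0.5, 0.2]
finger_gap: 0.0849
```

>>> {"api": "carry_out", "payload": {
  "series": [0,-1,0,0,0,0,85,0,-1,0,0,0,0,85,0,-1,0,0,0,0,85]
}}

```text
clock: 4.82
tool_pos: [0.5865, 0.277, 0.2419]
eef_rot: [[1.0, -0.0, 0.0], [-0.0, -1.0, -0.0], [0.0, 0.0, -1.0]]
contact_force: [1.1, 0.9, -0.2]
finger_gap: 0.085
```

```bash
python3 - <<'E'
from h import *
c=r.calibration("wrist"); im=r.grab_frame("wrist"); cv2.imwrite("pics/w2.png",cv2.resize(im,(800,600),interpolation=cv2.INTER_CUBIC))
import pickle; pickle.dump(c,open("w2.pkl","wb"))
s=r.state();print(s["clock"],s["tool_pos"],s["eef_rot"]); 
E
```

```text
4.875 [0.5867 0.2747 0.2417] [[ 1.     -0.0026 -0.    ]
 [-0.0026 -1.     -0.0018]
 [-0.      0.0018 -1.    ]]
```

View pics/w2.png

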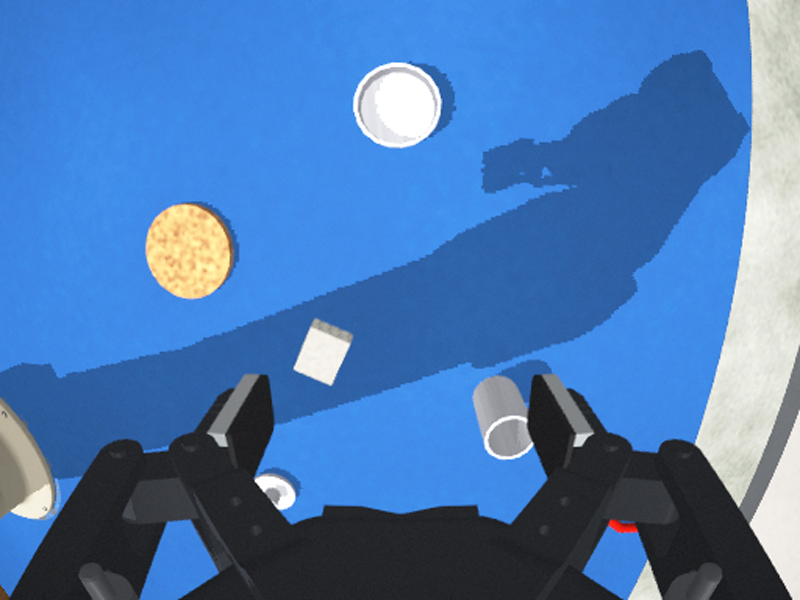

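View pics/w1.png

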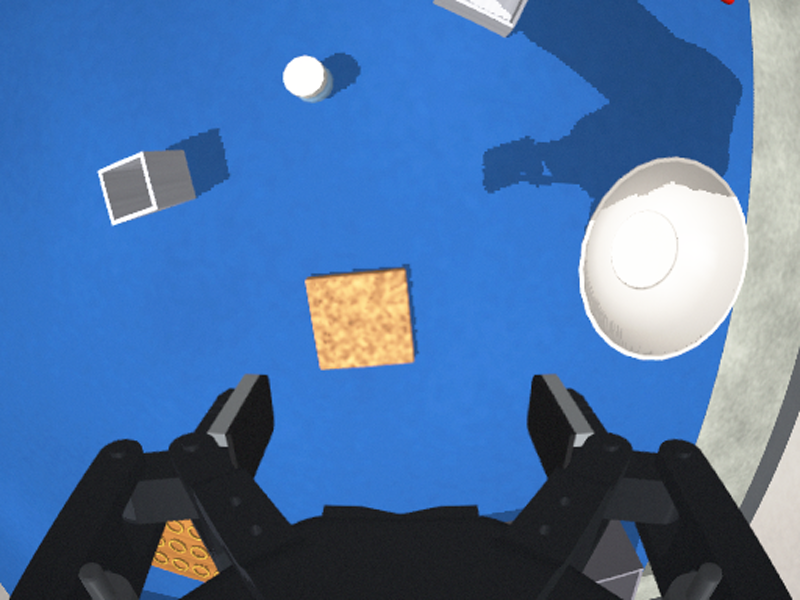

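```bash
python3 - <<'E'
from h import *
import pickle
f=lambda u:(u+.5)*.64-.5
def P(w,u,v,z): return plane(pickle.load(open(w,"rb")),f(u),f(v),z,True)
for n,w,z,pts in (("dish_r","w2.pkl",.03,[(398,105)]),("mat_r","w2.pkl",.01,[(190,251)]),("cup_r","w2.pkl",.07,[(508,437)]),("cards","w2.pkl",.022,[(321,359)]),("lid","w2.pkl",.011,[(277,490)]),("jar","w1.pkl",.045,[(305,77)]),
 ("cup_s","w1.pkl",.07,[(98,170),(143,152),(157,209),(113,224)]),("mat_s","w1.pkl",.01,[(306,281),(406,268),(413,362),(320,369)]),("bowl edge","w1.pkl",.05,[(580,270)])):
    q=np.array([P(w,*p,z) for p in pts]); print(n,q.mean(0))
    if len(q)>1:
        d=np.roll(q,-1,0)-q; print(np.hypot(*d.T),(np.degrees(np.arctan2(d[:,1],d[:,0]))+45)%90-45)
E
```

```text
dish_r [0.5852 0.3897]
mat_r [0.4063 0.2782]
cup_r [0.6741 0.1379]
cards [0.5201 0.1857]
lid [0.4583 0.0246]
jar [ 0.5169 -0.1888]
cup_s [ 0.3823 -0.2601]
[0.0441 0.0435 0.0429 0.0437] [11.6838 11.915  11.8984 13.558 ]
mat_s [ 0.5508 -0.3846]
[0.0835 0.0845 0.0826 0.0813] [7.5283 4.459  5.358  5.0313]
bowl edge [ 0.7209 -0.328 ]
```

>>> {"api": "carry_out", "payload": {
  "series": [0,-1,1,0,0,0,85,0,-1,1,0,0,0,85,0,-1,1,0,0,0,85,0,-1,1,0,0,0,85]
}}

```text
clock: 5.38
tool_pos: [0.5863, 0.3748, 0.1413]
eef_rot: [[1.0, -0.002, -0.001], [-0.002, -1.0, -0.003], [-0.001, 0.003, -1.0]]
contact_force: [-0.1, -0.9, 0.7]
finger_gap: 0.0852
```

>>> {"api": "carry_out", "payload": {
  "series": [0,-0.13,0.75,0,0,0,85,0,-0.13,0.75,0,0,0,85,0,-0.13,0.75,0,0,0,85,0,-0.13,0.75,0,0,0,85]
}}

```text
clock: 5.88
tool_pos: [0.5868, 0.39, 0.0696]
eef_rot: [[1.0, -0.002, 0.002], [-0.002, -1.0, 0.001], [0.002, -0.001, -1.0]]
contact_force: [1.2, -0.2, -0.5]
finger_gap: 0.085
```

```bash
python3 - <<'E'
from h import *
c=r.calibration("wrist"); im=r.grab_frame("wrist")
print(r.state()["tool_pos"],local([.585,.3895,.014]),proj(c,[.5852,.3897,.03],True))
cv2.imwrite("pics/w3.png",im)
E
```

```text
[0.5866 0.3903 0.0696] [-0.0175  0.0086  0.5559] [252.6041 223.3686]
```

View pics/w3.png

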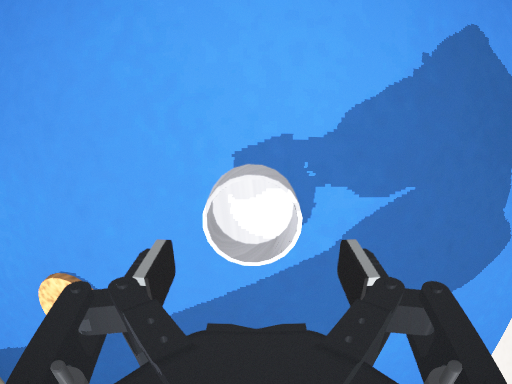

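>>> {"api": "carry_out", "payload": {
  "series": [-0.015,0,0.2,0,0,0,85,-0.015,0,0.4,0,0,0,85,-0.015,0,0.5,0,0,0,85,-0.015,0,0.55,0,0,0,85,-0.015,0,0.55,0,0,0,85,-0.015,0,0.55,0,0,0,85]
}}

```text
clock: 6.68
tool_pos: [0.5841, 0.3907, 0.0126]
eef_rot: [[1.0, -0.0, 0.0], [-0.0, -1.0, 0.0], [0.0, -0.0, -1.0]]
contact_force: [-0.3, 0.3, -0.1]
finger_gap: 0.0851
```

>>> {"api": "carry_out", "payload": {
  "series": [0,0,0,0,0,0,45,0,0,0,0,0,0,45,0,0,0,0,0,0,45,0,0,0,0,0,0,45,0,0,0,0,0,0,45,0,0,0,0,0,0,45,0,0,0,0,0,0,45,0,0,0,0,0,0,45]
}}

```text
clock: 7.68
tool_pos: [0.5841, 0.3907, 0.0134]
eef_rot: [[1.0, -0.0, 0.001], [-0.0, -1.0, 0.001], [0.001, -0.001, -1.0]]
contact_force: [-1.2, -0.5, 6.3]
finger_gap: 0.0622
```

```bash
python3 - <<'E'
from h import *
s=r.state(); print(s["tool_pos"],s["contact_force"],s["finger_gap"],r.tip_extent)
im=r.grab_frame("side"); cv2.imwrite("pics/s1.png",cv2.resize(im[200:330,30:230],(800,520),interpolation=cv2.INTER_CUBIC))
E
```

```text
[0.5841 0.3907 0.0134] [-1.1665 -0.5289  6.2646] 0.06216311705956007 0.011
```

View pics/s1.png

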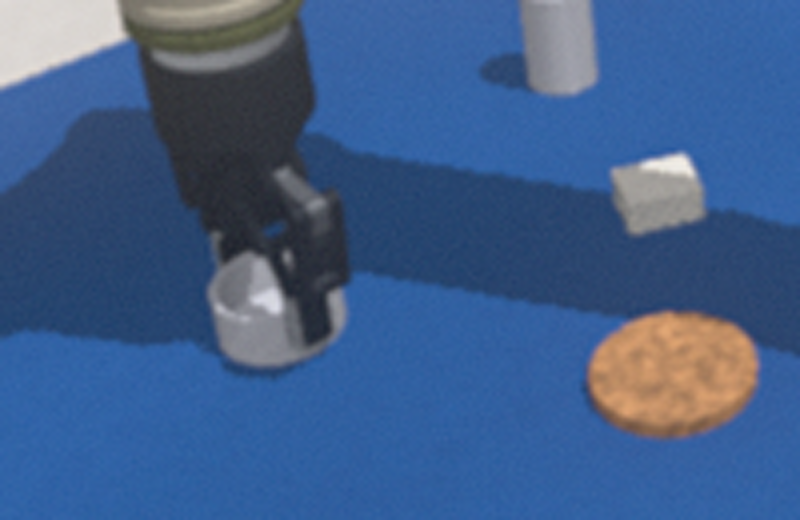

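>>> {"api": "carry_out", "payload": {
  "series": [0,0,-0.1,0,0,0,45,0,0,-0.3,0,0,0,45,0,0,-0.7,0,0,0,45,-0.2,0.1,-0.8,0,0,0,45,-0.6,0.4,-0.8,0,0,0,45,-1,0.7,-0.8,0,0,0,45,-1,0.7,-0.8,0,0,0,45]
}}

```text
clock: 8.6
tool_pos: [0.4811, 0.3179, 0.0936]
eef_rot: [[1.0, -0.0, -0.001], [-0.0, -1.0, -0.003], [-0.001, 0.003, -1.0]]
contact_force: [0.7, -0.0, -0.8]
finger_gap: 0.0616
```

>>> {"api": "carry_out", "payload": {
  "series": [-0.3,0.2,0,0,0,0,45,-0.6,0.3,0,0,0,0,45,-0.8,0.4,0,0,0,0,45,-0.8,0.4,0,0,0,0,45,-0.8,0.4,0.3,0,0,0,45,-0.8,0.4,0.4,0,0,0,45,-0.8,0.4,0.4,0,0,0,45]
}}

```text
clock: 9.48
tool_pos: [0.4043, 0.2809, 0.0519]
eef_rot: [[1.0, -0.0, -0.0], [-0.0, -1.0, -0.001], [-0.0, 0.001, -1.0]]
contact_force: [-0.0, -0.1, -0.3]
finger_gap: 0.062
```

```bash
python3 - <<'E'
from h import *
s=r.state(); print(s["tool_pos"],s["contact_force"],s["finger_gap"])
for n,z in(("scene",(120,200,260,350)),("side",(230,330,120,280))):
    im=r.grab_frame(n); cv2.imwrite(f"pics/p_{n}.png",im)
a=cv2.imread("pics/p_scene.png")[120:220,250:400];b=cv2.imread("pics/p_side.png")[230:330,120:270]
w=r.grab_frame("wrist")
cv2.imwrite("pics/v1.png",np.hstack([cv2.resize(b,(400,267)),cv2.resize(w,(356,267))]))
cv2.imwrite("pics/v1.png",np.hstack([cv2.resize(b,(360,240),interpolation=2),cv2.resize(w[150:320,130:385],(360,240),interpolation=2)]))
E
```

```text
[0.4043 0.2809 0.0519] [-0.0391 -0.0505 -0.2653] 0.06198804661026598
```

View pics/v1.png

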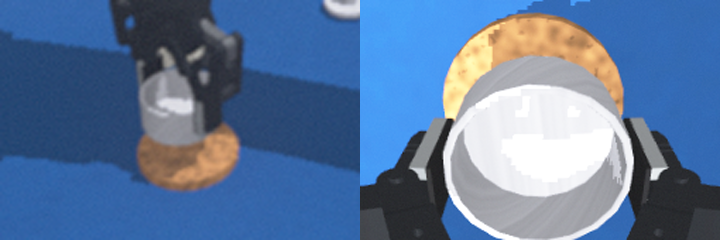

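>>> {"api": "carry_out", "payload": {
  "series": [-0.015,0,0.15,0,0,0,45,-0.015,0,0.22,0,0,0,45,-0.015,0,0.25,0,0,0,45,-0.015,0,0.27,0,0,0,45,-0.015,0,0.28,0,0,0,45,-0.015,0,0.28,0,0,0,45]
}}

```text
clock: 10.38
tool_pos: [0.4023, 0.2806, 0.0244]
eef_rot: [[1.0, -0.0, 0.0], [-0.0, -1.0, 0.0], [0.0, -0.0, -1.0]]
contact_force: [-0.2, -1.1, -0.1]
finger_gap: 0.0617
```

>>> {"api": "carry_out", "payload": {
  "series": [0,0,0.01,0,0,0,45,0,0,0.015,0,0,0,45,0,0,0.015,0,0,0,45,0,0,0.015,0,0,0,66,0,0,0.015,0,0,0,75,0,0,0.015,0,0,0,85,0,0,0.015,0,0,0,85,0,0,0.015,0,0,0,85,0,0,0.015,0,0,0,85]
}}

```text
clock: 11.5
tool_pos: [0.4023, 0.2805, 0.0227]
eef_rot: [[1.0, -0.0, -0.0], [-0.0, -1.0, -0.0], [-0.0, 0.0, -1.0]]
contact_force: [0.0, 0.1, -1.4]
finger_gap: 0.0851
```

>>> {"api": "carry_out", "payload": {
  "series": [0,0,-0.2,0,0,0,85,0,0,-0.5,0,0,0,85,0,0,-1,0,0,0,85,0,0,-1,0,0,0,85,0,0,-1,0,0,0,85]
}}

```text
clock: 12.12
tool_pos: [0.4023, 0.2803, 0.1227]
eef_rot: [[1.0, -0.001, 0.0], [-0.001, -1.0, 0.0], [0.0, -0.0, -1.0]]
contact_force: [0.2, 0.6, 0.7]
finger_gap: 0.0851
```

```bash
python3 - <<'E'
from h import *
import pickle
s=r.state(); print(s["tool_pos"],s["contact_force"],s["finger_gap"])
c=r.calibration("wrist"); pickle.dump(c,open("w4.pkl","wb")); w=r.grab_frame("wrist")
cv2.imwrite("pics/w4.png",cv2.resize(w[120:312,128:384],(800,600),interpolation=2))
E
```

```text
[0.4023 0.2803 0.1227] [0.1614 0.6077 0.7023] 0.0851316299690289
```

View pics/w4.png

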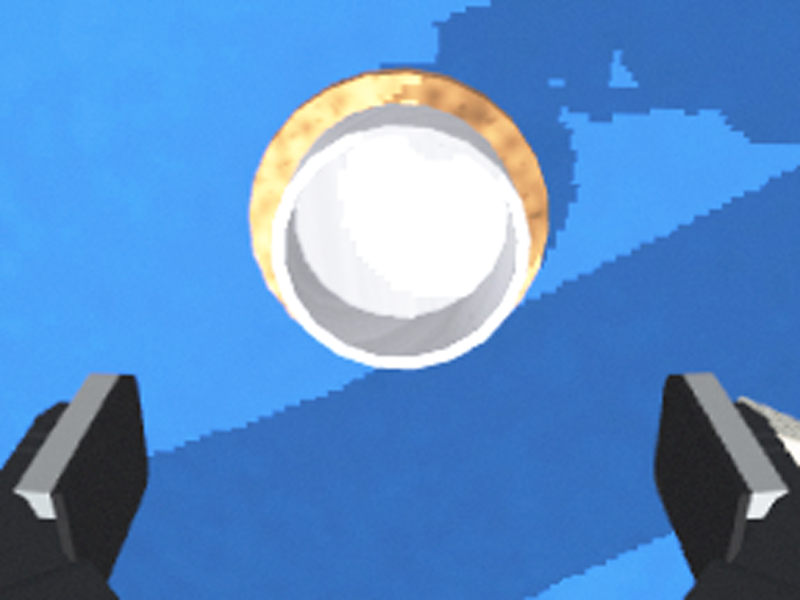

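```bash
python3 - <<'E'
from h import *
import pickle
c=pickle.load(open("w4.pkl","rb")); f=lambda u,v:((u+.5)*.32-.5+128,(v+.5)*.32-.5+120)
P=lambda u,v,z:plane(c,*f(u,v),z,True)
print("rim bottom",P(401,369,.04),"L",P(272,250,.04),"R",P(531,250,.04))
print("mat top",P(399,72,.01),"L",P(250,215,.01),"R",P(548,215,.01))
s=r.state();
print("to cup",local([.673,.138,.2]))
E
```

```text
rim bottom [0.4029 0.2476] L [0.3709 0.2803] R [0.4351 0.2804]
mat top [0.4023 0.3199] L [0.3607 0.28  ] R [0.444 0.28 ]
to cup [ 2.7098  1.4205 -0.7791]
```

>>> {"api": "carry_out", "payload": {
  "series": [0.5,0.25,0,0,0,0,85,0.9,0.47,0,0,0,0,85,0.9,0.47,0,0,0,0,85]
}}

```text
clock: 12.55
tool_pos: [0.4946, 0.2308, 0.121]
eef_rot: [[1.0, -0.006, -0.001], [-0.006, -1.0, -0.002], [-0.001, 0.002, -1.0]]
contact_force: [-0.5, -0.1, 1.3]
finger_gap: 0.0853
```

>>> {"api": "carry_out", "payload": {
  "series": [0.5,0.25,0,0,0,0,85,0.9,0.47,0,0,0,0,85,0.9,0.47,0,0,0,0,85]
}}

```text
clock: 12.92
tool_pos: [0.5839, 0.1842, 0.121]
eef_rot: [[1.0, -0.005, -0.001], [-0.005, -1.0, -0.001], [-0.001, 0.001, -1.0]]
contact_force: [-0.8, -0.2, -0.4]
finger_gap: 0.085
```

>>> {"api": "carry_out", "payload": {
  "series": [0.5,0.25,0,0,0,0,85,0.91,0.48,0,0,0,0,85,0.91,0.48,0,0,0,0,85,0.91,0.48,0,0,0,0,85]
}}

```text
clock: 13.42
tool_pos: [0.6712, 0.14, 0.1216]
eef_rot: [[1.0, 0.001, -0.003], [0.001, -1.0, 0.0], [-0.003, -0.0, -1.0]]
contact_force: [-0.5, 0.1, -0.2]
finger_gap: 0.0848
```

```bash
python3 - <<'E'
from h import *
import pickle
s=r.state(); print(s["tool_pos"])
c=r.calibration("wrist"); pickle.dump(c,open("w5.pkl","wb")); w=r.grab_frame("wrist")
cv2.imwrite("pics/w5.png",cv2.resize(w[120:312,128:384],(400,300),interpolation=2))
print((proj(c,[.6735,.138,.07],True)-[128,120])*1.5625)
E
```

```text
[0.6712 0.14   0.1216]
[204.4764 153.6236]
```

View pics/w5.png

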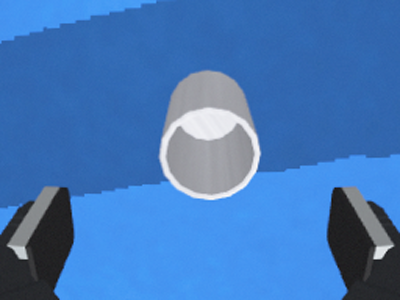

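>>> {"api": "carry_out", "payload": {
  "series": [0.04,0.02,0.2,0,0,0,85,0.04,0.02,0.4,0,0,0,85,0.04,0.02,0.6,0,0,0,85,0.04,0.02,0.67,0,0,0,85,0.04,0.02,0.67,0,0,0,85]
}}

```text
clock: 14.1
tool_pos: [0.6768, 0.1365, 0.0549]
eef_rot: [[1.0, -0.0, -0.001], [-0.0, -1.0, -0.0], [-0.001, 0.0, -1.0]]
contact_force: [0.2, 0.0, 0.1]
finger_gap: 0.0851
```

>>> {"api": "carry_out", "payload": {
  "series": [0,0,0,0,0,0,25,0,0,0,0,0,0,25,0,0,0,0,0,0,25,0,0,0,0,0,0,25,0,0,0,0,0,0,25,0,0,0,0,0,0,25,0,0,0,0,0,0,25,0,0,0,0,0,0,25,0,0,0,0,0,0,25,0,0,0,0,0,0,25]
}}

```text
clock: 15.35
tool_pos: [0.6775, 0.1365, 0.0568]
eef_rot: [[1.0, -0.0, 0.001], [-0.0, -1.0, 0.0], [0.001, -0.0, -1.0]]
contact_force: [-1.9, -0.8, 5.3]
finger_gap: 0.0426
```

>>> {"api": "carry_out", "payload": {
  "series": [0,0,-0.1,0,0,0,25,0,0,-0.3,0,0,0,25,0,0,-0.6,0,0,0,25,0,0,-0.8,0,0,0,25,0,0,-0.8,0,0,0,25]
}}

```text
clock: 15.98
tool_pos: [0.6783, 0.1366, 0.1381]
eef_rot: [[1.0, -0.001, 0.004], [-0.001, -1.0, 0.001], [0.004, -0.001, -1.0]]
contact_force: [0.0, -0.4, -1.6]
finger_gap: 0.0427
```

```bash
python3 - <<'E'
from h import *
import pickle
s=r.state(); print(s["tool_pos"],s["finger_gap"],local([.403,.280,s["tool_pos"][2]]))
c=r.calibration("wrist"); pickle.dump(c,open("w6.pkl","wb")); w=r.grab_frame("wrist")
cv2.imwrite("pics/w6.png",cv2.resize(w[120:312,128:384],(400,300),interpolation=2))
E
```

```text
[0.6783 0.1366 0.1381] 0.04273655924309022 [-2.754  -1.432  -0.0088]
```

View pics/w6.png

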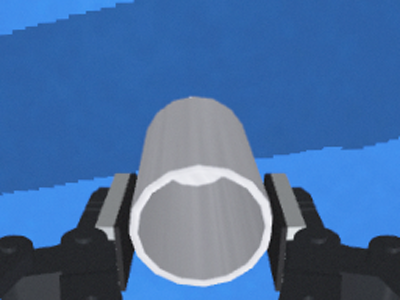

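>>> {"api": "carry_out", "payload": {
  "series": [-0.4,-0.2,0,0,0,0,25,-0.8,-0.4,0,0,0,0,25,-0.9,-0.47,0,0,0,0,25,-0.9,-0.47,0,0,0,0,25]
}}

```text
clock: 16.52
tool_pos: [0.5869, 0.1839, 0.1353]
eef_rot: [[1.0, 0.001, -0.001], [0.001, -1.0, -0.0], [-0.001, 0.0, -1.0]]
contact_force: [1.0, -0.3, -0.0]
finger_gap: 0.043
```

>>> {"api": "carry_out", "payload": {
  "series": [-0.4,-0.2,0,0,0,0,25,-0.8,-0.4,0,0,0,0,25,-0.9,-0.47,0,0,0,0,25,-0.9,-0.47,0,0,0,0,25]
}}

```text
clock: 17.02
tool_pos: [0.4983, 0.2305, 0.1357]
eef_rot: [[1.0, -0.0, 0.001], [-0.0, -1.0, -0.0], [0.001, 0.0, -1.0]]
contact_force: [1.0, -0.3, -0.9]
finger_gap: 0.0432
```

>>> {"api": "carry_out", "payload": {
  "series": [-0.4,-0.2,0,0,0,0,25,-0.8,-0.4,0,0,0,0,25,-0.95,-0.49,0,0,0,0,25,-0.95,-0.49,0,0,0,0,25,-0.95,-0.49,0,0,0,0,25]
}}

```text
clock: 17.65
tool_pos: [0.4042, 0.2788, 0.1357]
eef_rot: [[1.0, -0.003, 0.001], [-0.003, -1.0, -0.0], [0.001, 0.0, -1.0]]
contact_force: [-0.0, -0.2, -0.3]
finger_gap: 0.0427
```

```bash
python3 - <<'E'
from h import *
import pickle
c=pickle.load(open("w6.pkl","rb")); f=lambda u,v:((u+.5)*.64-.5+128,(v+.5)*.64-.5+120)
for p in ((201,225),(130,225),(272,225),(201,166),(201,286)): print(plane(c,*f(*p),.1515,True)-[.6783,.1366])
s=r.state(); print(s["tool_pos"],s["finger_gap"],s["eef_rot"],local([.403,.280,.1]))
E
```

```text
[0.0006 0.0025]
[-0.0208  0.0022]
[0.0222 0.0022]
[0.0006 0.0222]
[ 0.0007 -0.0214]
[0.4042 0.2788 0.1357] 0.04266696366049244 [[ 1.     -0.0025  0.0009]
 [-0.0025 -1.     -0.0002]
 [ 0.0009  0.0002 -1.    ]] [-0.012  -0.0116  0.3566]
```

>>> {"api": "carry_out", "payload": {
  "series": [-0.02,0.01,0.2,0,0,0,25,-0.02,0.01,0.4,0,0,0,25,-0.02,0.01,0.5,0,0,0,25,-0.02,0.01,0.58,0,0,0,25,-0.02,0.01,0.62,0,0,0,25,-0.02,0.01,0.64,0,0,0,25,-0.02,0.01,0.64,0,0,0,25]
}}

```text
clock: 18.52
tool_pos: [0.4004, 0.2786, 0.0719]
eef_rot: [[1.0, -0.0, 0.0], [-0.0, -1.0, 0.0], [0.0, -0.0, -1.0]]
contact_force: [-0.1, 0.4, -0.0]
finger_gap: 0.0426
```

```bash
python3 - <<'E'
from h import *
s=r.state(); print(s["tool_pos"],s["finger_gap"],s["contact_force"])
b=r.grab_frame("side")[200:330,110:290];a=r.grab_frame("scene")[95:205,250:402]
cv2.imwrite("pics/v2.png",np.hstack([cv2.resize(b,(400,289),interpolation=2),cv2.resize(a,(399,289),interpolation=2)]))
E
```

```text
[0.4004 0.2786 0.0719] 0.042637561011884824 [-0.0707  0.3663 -0.0327]
```

View pics/v2.png

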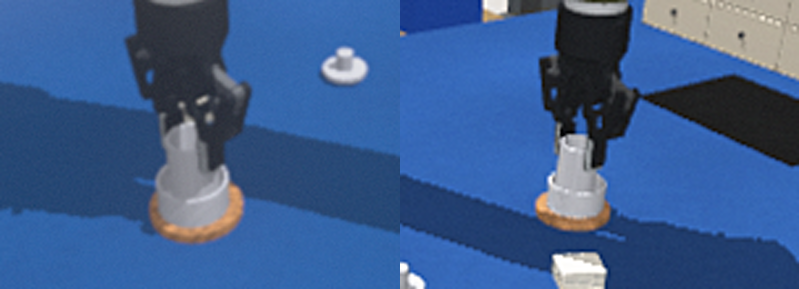

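>>> {"api": "carry_out", "payload": {
  "series": [0.01,0,0.01,0,0,0,25,0.01,0,0.02,0,0,0,25,0.01,0,0.022,0,0,0,25,0.01,0,0.022,0,0,0,46,0.01,0,0.022,0,0,0,55,0.01,0,0.022,0,0,0,85,0.01,0,0.022,0,0,0,85,0.01,0,0.022,0,0,0,85,0.01,0,0.022,0,0,0,85]
}}

```text
clock: 19.75
tool_pos: [0.4013, 0.2785, 0.0695]
eef_rot: [[1.0, -0.0, -0.0], [-0.0, -1.0, -0.0], [-0.0, 0.0, -1.0]]
contact_force: [-0.1, -1.3, -0.7]
finger_gap: 0.0845
```

>>> {"api": "carry_out", "payload": {
  "series": [0,0,-0.2,0,0,0,85,0,0,-0.5,0,0,0,85,0,0,-0.9,0,0,0,85,0,0,-0.9,0,0,0,85,0,0,-0.9,0,0,0,85]
}}

```text
clock: 20.38
tool_pos: [0.4013, 0.2782, 0.1593]
eef_rot: [[1.0, -0.001, 0.0], [-0.001, -1.0, -0.0], [0.0, 0.0, -1.0]]
contact_force: [-0.2, -0.5, -0.3]
finger_gap: 0.0848
```

```bash
python3 - <<'E'
from h import *
import pickle
s=r.state(); print(s["tool_pos"],s["finger_gap"],local([.452,.024,.16]))
c=r.calibration("wrist"); pickle.dump(c,open("w7.pkl","wb")); w=r.grab_frame("wrist")
cv2.imwrite("pics/w7.png",cv2.resize(w[120:312,128:384],(400,300),interpolation=2))
E
```

```text
[0.4013 0.2782 0.1593] 0.08484412026639397 [ 0.5091  2.5416 -0.0064]
```

View pics/w7.png

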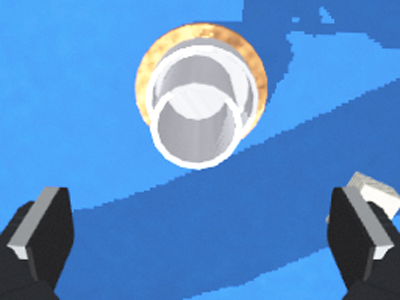

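>>> {"api": "carry_out", "payload": {
  "series": [0.1,0.45,0,0,0,0,85,0.17,0.85,0,0,0,0,85,0.17,0.85,0,0,0,0,85]
}}

```text
clock: 20.8
tool_pos: [0.4178, 0.1901, 0.1583]
eef_rot: [[1.0, -0.005, -0.003], [-0.005, -1.0, -0.003], [-0.003, 0.003, -1.0]]
contact_force: [-0.2, 0.8, -0.5]
finger_gap: 0.0845
```

>>> {"api": "carry_out", "payload": {
  "series": [0.1,0.45,0,0,0,0,85,0.17,0.85,0,0,0,0,85,0.17,0.85,0,0,0,0,85]
}}

```text
clock: 21.18
tool_pos: [0.435, 0.1063, 0.1587]
eef_rot: [[1.0, -0.004, -0.002], [-0.004, -1.0, -0.001], [-0.002, 0.001, -1.0]]
contact_force: [0.2, 0.5, -0.0]
finger_gap: 0.085
```

>>> {"api": "carry_out", "payload": {
  "series": [0.1,0.45,0,0,0,0,85,0.17,0.85,0.3,0,0,0,85,0.17,0.85,0.6,0,0,0,85,0.17,0.85,0.6,0,0,0,85,0.17,0.85,0.6,0,0,0,85]
}}

```text
clock: 21.8
tool_pos: [0.4523, 0.0251, 0.0999]
eef_rot: [[1.0, 0.002, -0.0], [0.002, -1.0, 0.0], [-0.0, -0.0, -1.0]]
contact_force: [0.4, -0.1, 0.3]
finger_gap: 0.0845
```

```bash
cat >> h.py <<'E'
def blobs(im,roi=(0,384,0,512),t=60,amin=150):
    "pale (unsaturated, bright) blobs -> contours in full image coordinates"
    h=cv2.cvtColor(im,cv2.COLOR_BGR2HSV); m=((h[...,1]<t)&(h[...,2]>90)).astype(np.uint8)
    k=np.zeros_like(m);k[roi[0]:roi[1],roi[2]:roi[3]]=1
    cs,_=cv2.findContours(m*k,cv2.RETR_EXTERNAL,cv2.CHAIN_APPROX_NONE)
    return [c for c in cs if cv2.contourArea(c)>amin]
E
python3 - <<'E'
from h import *
import pickle
c=pickle.load(open("w7.pkl","rb")); f=lambda u,v:((u+.5)*.64-.5+128,(v+.5)*.64-.5+120)
for p in ((196,126),(150,126),(242,126),(196,82),(196,170)): print(plane(c,*f(*p),.083,True))
s=r.state(); print(s["tool_pos"])
c=r.calibration("wrist"); w=r.grab_frame("wrist"); cv2.imwrite("pics/w8.png",w)
for b in blobs(w,(100,330,150,370)):
    x,y,ww,hh=cv2.boundingRect(b);e=cv2.fitEllipse(b)
    print(x,y,ww,hh,cv2.contourArea(b),e,plane(c,*e[0],.011,True))
print(proj(c,[.452,.024,.011],True))
cv2.imwrite("pics/v3.png",cv2.resize(w[120:312,128:384],(400,300),interpolation=2))
E
```

```text
[0.3997 0.28  ]
[0.3776 0.28  ]
[0.4218 0.28  ]
[0.3998 0.3017]
[0.3997 0.2568]
[0.4523 0.0251 0.0999]
347 240 23 46 301.5 ((360.6513977050781, 259.3419189453125), (13.31406307220459, 46.498817443847656), 158.62033081054688) [ 0.5478 -0.0345]
150 240 16 27 159.0 ((155.54290771484375, 249.71620178222656), (8.565436363220215, 30.64246940612793), 27.870941162109375) [ 0.364  -0.0249]
225 172 62 58 2732.0 ((255.52413940429688, 200.6802978515625), (57.557369232177734, 60.47981643676758), 89.4279556274414) [0.4524 0.0223]
[254.9867 198.6315]
```

>>> {"api": "carry_out", "payload": {
  "series": [0,0.015,0.3,0,0,0,60,0,0.015,0.5,0,0,0,60,0,0.015,0.7,0,0,0,60,0,0.015,0.755,0,0,0,60,0,0.015,0.755,0,0,0,60]
}}

```text
clock: 22.48
tool_pos: [0.4526, 0.0228, 0.0245]
eef_rot: [[1.0, 0.001, 0.001], [0.001, -1.0, 0.0], [0.001, -0.0, -1.0]]
contact_force: [0.1, 0.2, 0.3]
finger_gap: 0.0602
```

>>> {"api": "carry_out", "payload": {
  "series": [0,0,0,0,0,0,5,0,0,0,0,0,0,5,0,0,0,0,0,0,5,0,0,0,0,0,0,5,0,0,0,0,0,0,5,0,0,0,0,0,0,5,0,0,0,0,0,0,5,0,0,0,0,0,0,5,0,0,0,0,0,0,5,0,0,0,0,0,0,5]
}}

```text
clock: 23.72
tool_pos: [0.4525, 0.0221, 0.0248]
eef_rot: [[1.0, -0.001, 0.001], [-0.001, -1.0, 0.0], [0.001, -0.0, -1.0]]
contact_force: [-0.1, -0.2, 9.6]
finger_gap: 0.0155
```

>>> {"api": "carry_out", "payload": {
  "series": [0,0,-0.1,0,0,0,5,0,0,-0.3,0,0,0,5,0,0,-0.6,0,0,0,5,0,0,-0.9,0,0,0,5,0,0,-1,0,0,0,5,0,0,-1,0,0,0,5]
}}

```text
clock: 24.48
tool_pos: [0.4524, 0.0217, 0.1246]
eef_rot: [[1.0, -0.001, 0.001], [-0.001, -1.0, 0.0], [0.001, -0.0, -1.0]]
contact_force: [-0.5, -0.3, -0.5]
finger_gap: 0.0157
```

```bash
python3 - <<'E'
from h import *
s=r.state(); print(s["tool_pos"],s["finger_gap"],local([.400,.2795,.15]))
c=r.calibration("wrist");w=r.grab_frame("wrist");b=r.grab_frame("side")[150:280,190:370]
cv2.imwrite("pics/v4.png",np.hstack([cv2.resize(w[150:320,130:385],(400,267),interpolation=2),cv2.resize(b,(370,267),interpolation=2)]))
E
```

```text
[0.4524 0.0217 0.1246] 0.015701269688561035 [-0.5273 -2.5778 -0.2545]
```

View pics/v4.png

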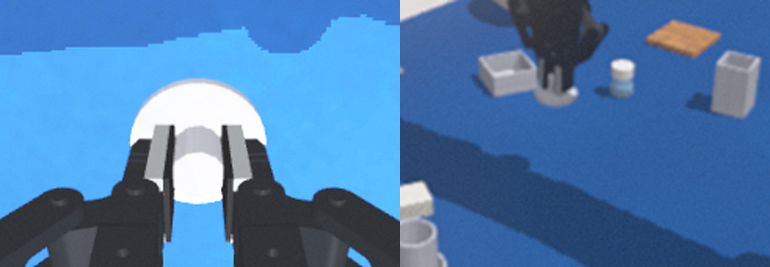

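>>> {"api": "carry_out", "payload": {
  "series": [0,0,-0.2,0,0,0,5,-0.08,-0.4,-0.2,0,0,0,5,-0.17,-0.8,-0.2,0,0,0,5,-0.176,-0.86,-0.2,0,0,0,5,-0.176,-0.86,-0.2,0,0,0,5]
}}

```text
clock: 25.2
tool_pos: [0.4342, 0.1081, 0.1433]
eef_rot: [[1.0, 0.001, -0.002], [0.001, -1.0, -0.001], [-0.002, 0.001, -1.0]]
contact_force: [-0.4, -0.8, -0.6]
finger_gap: 0.0155
```

>>> {"api": "carry_out", "payload": {
  "series": [-0.08,-0.4,0,0,0,0,5,-0.17,-0.8,0,0,0,0,5,-0.176,-0.86,0,0,0,0,5,-0.176,-0.86,0,0,0,0,5]
}}

```text
clock: 25.7
tool_pos: [0.4172, 0.1929, 0.1436]
eef_rot: [[1.0, -0.001, -0.001], [-0.001, -1.0, -0.001], [-0.001, 0.001, -1.0]]
contact_force: [-0.2, -0.4, -0.6]
finger_gap: 0.0157
```

>>> {"api": "carry_out", "payload": {
  "series": [-0.08,-0.4,0,0,0,0,5,-0.17,-0.8,0,0,0,0,5,-0.176,-0.86,0,0,0,0,5,-0.176,-0.86,0,0,0,0,5,-0.176,-0.86,0,0,0,0,5]
}}

```text
clock: 26.32
tool_pos: [0.4, 0.278, 0.1438]
eef_rot: [[1.0, -0.003, -0.0], [-0.003, -1.0, -0.002], [-0.0, 0.002, -1.0]]
contact_force: [0.1, -0.7, -0.8]
finger_gap: 0.0156
```

```bash
python3 - <<'E'
from h import *
s=r.state(); t=s["tool_pos"];print(t,s["eef_rot"],s["finger_gap"])
c=r.calibration("wrist");w=r.grab_frame("wrist");cv2.imwrite("pics/w9.png",w)
zd=t[2]-.0248+.011
# disc far edge / left / right from earlier crop scale, same tool-relative view
f=lambda u,v:((u+.5)*255/400-.5+130,(v+.5)*170/267-.5+150)
for p in((198.5,80),(130,135),(267,135)): print(plane(c,*f(*p),zd,True)-t[:2])
# fresh check: pale pixels in the upper disc half, column through the centre and the widest row
h=cv2.cvtColor(w,cv2.COLOR_BGR2HSV); m=(h[...,1]<50)&(h[...,2]>120)
print([ (v,np.flatnonzero(m[v,190:330])[[0,-1]]+190) for v in range(196,240,4) if m[v,190:330].any()])
print("cup rim pts",[proj(c,[.3997+dx,.2797+dy,.083],True) for dx,dy in((0,.022),(.022,0),(-.022,0))])
print(local([.3997,.2797,.1]))
E
```

```text
[0.4    0.278  0.1438] [[ 1.     -0.0027 -0.0004]
 [-0.0027 -1.     -0.0015]
 [-0.0004  0.0015 -1.    ]] 0.015596312416904396
[0.0007 0.0242]
[-0.0235  0.0035]
[0.0249 0.0035]
[(196, array([217, 299])), (200, array([219, 294])), (204, array([222, 293])), (208, array([224, 291])), (212, array([225, 287])), (216, array([222, 289])), (220, array([219, 292])), (224, array([217, 295])), (228, array([215, 296])), (232, array([214, 297])), (236, array([213, 298]))]
cup rim pts [array([254.8748, 177.574 ]), array([286.3231, 207.86  ]), array([223.5766, 207.8899])]
[-0.0023 -0.0154  0.4391]
```

>>> {"api": "carry_out", "payload": {
  "series": [-0.01,-0.015,0.1,0,0,0,5,-0.01,-0.015,0.25,0,0,0,5,-0.01,-0.015,0.3,0,0,0,5,-0.01,-0.015,0.35,0,0,0,5,-0.01,-0.015,0.385,0,0,0,5,-0.01,-0.015,0.4,0,0,0,5,-0.01,-0.015,0.4,0,0,0,5]
}}

```text
clock: 27.25
tool_pos: [0.3985, 0.2816, 0.1041]
eef_rot: [[1.0, -0.0, 0.0], [-0.0, -1.0, 0.0], [0.0, -0.0, -1.0]]
contact_force: [0.4, -0.1, 0.5]
finger_gap: 0.0159
```

```bash
python3 - <<'E'
from h import *
s=r.state(); print(s["tool_pos"],s["finger_gap"],s["contact_force"])
b=r.grab_frame("side")[200:330,110:290];a=r.grab_frame("scene")[95:205,250:402]
cv2.imwrite("pics/v5.png",np.hstack([cv2.resize(b,(400,289),interpolation=2),cv2.resize(a,(399,289),interpolation=2)]))
E
```

```text
[0.3985 0.2816 0.1041] 0.015937824178949674 [ 0.4218 -0.1144  0.4928]
```

>>> {"api": "carry_out", "payload": {
  "series": [0.005,0.018,0.005,0,0,0,5,0.005,0.018,0.015,0,0,0,5,0.005,0.018,0.022,0,0,0,5,0.005,0.018,0.022,0,0,0,5]
}}

```text
clock: 27.85
tool_pos: [0.399, 0.2797, 0.1019]
eef_rot: [[1.0, -0.0, 0.0], [-0.0, -1.0, -0.0], [0.0, 0.0, -1.0]]
contact_force: [0.4, 0.2, 1.0]
finger_gap: 0.0154
```

>>> {"api": "carry_out", "payload": {
  "series": [0,0,0,0,0,0,20,0,0,0,0,0,0,30,0,0,0,0,0,0,60,0,0,0,0,0,0,60,0,0,0,0,0,0,60,0,0,0,0,0,0,60]
}}

```text
clock: 28.6
tool_pos: [0.399, 0.2798, 0.1019]
eef_rot: [[1.0, -0.0, -0.0], [-0.0, -1.0, -0.0], [-0.0, 0.0, -1.0]]
contact_force: [0.3, -1.0, 0.2]
finger_gap: 0.06
```

>>> {"api": "carry_out", "payload": {
  "series": [0,0,-0.2,0,0,0,60,0,0,-0.5,0,0,0,85,0,0,-0.9,0,0,0,85,0,0,-0.9,0,0,0,85,0,0,-0.9,0,0,0,85]
}}

```text
clock: 29.22
tool_pos: [0.399, 0.2794, 0.1916]
eef_rot: [[1.0, -0.001, 0.0], [-0.001, -1.0, -0.0], [0.0, 0.0, -1.0]]
contact_force: [0.1, -0.5, 0.1]
finger_gap: 0.0848
```

```bash
python3 - <<'E'
from h import *
s=r.state(); print(s["tool_pos"],s["finger_gap"])
c=r.calibration("wrist"); w=r.grab_frame("wrist"); cv2.imwrite("pics/w10.png",w)
for b in blobs(w,(100,330,180,340),amin=400):
    x,y,ww,hh=cv2.boundingRect(b);print(x,y,ww,hh,cv2.contourArea(b))
    print("L/R",plane(c,x,y+hh*.6,.088,True),plane(c,x+ww-1,y+hh*.6,.088,True),"far",plane(c,x+ww/2,y,.088,True))
for n,p in(("disc far",[.3995,.2797+.024,.088]),("L",[.3755,.2797,.088]),("R",[.4235,.2797,.088]),("knob top",[.3995,.2797,.108])): print(n,proj(c,p,True))
b=r.grab_frame("side")[200:330,110:290];a=r.grab_frame("scene")[95:205,250:402]
cv2.imwrite("pics/v5.png",np.hstack([cv2.resize(b,(260,188),interpolation=2),cv2.resize(a,(260,188),interpolation=2),cv2.resize(w[130:290,150:371],(260,188),interpolation=2)]))
print(local([.6468,-.1,.19]))
E
```

```text
[0.399  0.2794 0.1916] 0.08476032268959965
221 140 71 79 3958.0
L/R [0.3702 0.2829] [0.4288 0.2829] far [0.3998 0.3226]
disc far [256.0595 162.9886]
L [227.4067 190.9999]
R [284.637  191.0612]
knob top [256.0315 199.0564]
[2.4833 3.7931 0.0094]
```

View pics/v5.png

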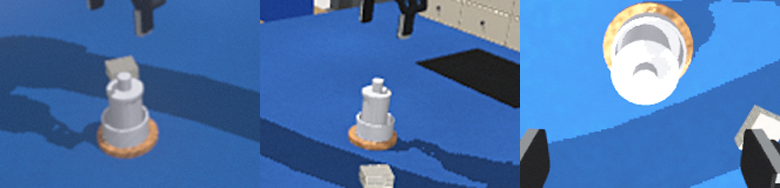

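>>> {"api": "carry_out", "payload": {
  "series": [0.3,0.5,0,0,0,0,85,0.62,0.95,0,0,0,0,85,0.62,0.95,0,0,0,0,85]
}}

```text
clock: 29.75
tool_pos: [0.4626, 0.1806, 0.1906]
eef_rot: [[1.0, -0.007, -0.002], [-0.007, -1.0, -0.002], [-0.002, 0.002, -1.0]]
contact_force: [0.9, 0.4, -1.1]
finger_gap: 0.085
```

>>> {"api": "carry_out", "payload": {
  "series": [0.3,0.5,0,0,0,0,85,0.62,0.95,0,0,0,0,85,0.62,0.95,0,0,0,0,85]
}}

```text
clock: 30.12
tool_pos: [0.5243, 0.0864, 0.1907]
eef_rot: [[1.0, -0.006, -0.001], [-0.006, -1.0, -0.001], [-0.001, 0.001, -1.0]]
contact_force: [-0.1, 0.6, 0.1]
finger_gap: 0.0852
```

>>> {"api": "carry_out", "payload": {
  "series": [0.3,0.5,0,0,0,0,85,0.62,0.95,0,0,0,0,85,0.62,0.95,0,0,0,0,85]
}}

```text
clock: 30.5
tool_pos: [0.5861, -0.008, 0.1907]
eef_rot: [[1.0, -0.005, -0.001], [-0.005, -1.0, -0.001], [-0.001, 0.001, -1.0]]
contact_force: [0.1, 0.6, 1.3]
finger_gap: 0.085
```

>>> {"api": "carry_out", "payload": {
  "series": [0.3,0.5,0,0,0,0,85,0.62,0.95,0,0,0,0,85,0.62,0.95,0,0,0,0,85,0.62,0.95,0,0,0,0,85]
}}

```text
clock: 31.0
tool_pos: [0.6461, -0.0978, 0.1912]
eef_rot: [[1.0, 0.002, -0.002], [0.002, -1.0, 0.001], [-0.002, -0.001, -1.0]]
contact_force: [-0.7, 0.5, -0.3]
finger_gap: 0.0849
```

```bash
cat >> h.py <<'E'
from scipy.optimize import minimize
def boxfit(c,mask,x0,half,z0,z1,fish=True):
    "fit x, y, yaw(deg) of a box silhouette to a mask by overlap; returns the fit and its IoU"
    def sil(p):
        a=np.radians(p[2]);R=np.array([[np.cos(a),-np.sin(a)],[np.sin(a),np.cos(a)]])
        q=[proj(c,[*(np.array(p[:2])+R@[sx*half,sy*half]),z],fish) for sx in(-1,1) for sy in(-1,1) for z in(z0,z1)]
        m=np.zeros(mask.shape,np.uint8); cv2.fillConvexPoly(m,np.round(cv2.convexHull(np.float32(q))*16).astype(np.int32),1,shift=4); return m
    def cost(p): m=sil(p); return -(m&mask).sum()/(m|mask).sum()
    best=min((minimize(cost,[x0[0],x0[1],y],method="Nelder-Mead",options=dict(initial_simplex=[[x0[0],x0[1],y],[x0[0]+.01,x0[1],y],[x0[0],x0[1]+.01,y],[x0[0],x0[1],y+12]])) for y in range(-45,45,15)),key=lambda o:o.fun)
    return best.x,-best.fun
def maskof(im,b):
    m=np.zeros(im.shape[:2],np.uint8); cv2.drawContours(m,[b],-1,1,-1); return m
E
python3 - <<'E'
from h import *
s=r.state(); print(s["tool_pos"],s["eef_rot"][:2,0],s["joint_positions"])
c=r.calibration("wrist"); w=r.grab_frame("wrist"); cv2.imwrite("pics/w11.png",w)
for b in blobs(w,(80,330,180,340),t=75,amin=1000):
    print(cv2.boundingRect(b),boxfit(c,maskof(w,b),(.646,-.1),.032,0,.03))
E
```

```text
[ 0.6461 -0.0978  0.1912] [1.     0.0016] [ 20.8534  34.77   -26.4799 102.9578  20.1989  47.089  -15.3955]
(221, 137, 83, 82) (array([  0.5927,  -0.0233, -93.    ]), np.float64(-0.0))h.py:33: RuntimeWarning: overflow encountered in scalar negative
  def cost(p): m=sil(p); return -(m&mask).sum()/(m|mask).sum()
```

```bash
sed -i 's/return -(m&mask).sum()\/(m|mask).sum()/return -float((m\&mask).sum())\/(m|mask).sum()/' h.py
python3 - <<'E'
from h import *
c=r.calibration("wrist"); w=cv2.imread("pics/w11.png")
for b in blobs(w,(80,330,180,340),t=75,amin=1000):
    print(cv2.boundingRect(b),boxfit(c,maskof(w,b),(.646,-.1),.032,0,.03))
import pickle
c=pickle.load(open("w1.pkl","rb")); w=cv2.resize(cv2.imread("pics/w1.png"),(512,384),interpolation=cv2.INTER_AREA)
h=cv2.cvtColor(w,cv2.COLOR_BGR2HSV); m=((h[...,0]>5)&(h[...,0]<30)&(h[...,1]>60)).astype(np.uint8); m[:,:170]=0;m[:,300:]=0;m[:160]=0;m[245:]=0
b=max(cv2.findContours(m,0,1)[0],key=cv2.contourArea); print(cv2.boundingRect(b),boxfit(c,maskof(w,b),(.551,-.384),.042,0,.01))
E
```

```text
(221, 137, 83, 82) (array([ 0.6526, -0.1043, 65.4166]), np.float64(0.9935865811544153))
(196, 172, 69, 64) (array([ 0.5501, -0.3864,  5.2463]), np.float64(0.9481144014173627))
```

>>> {"api": "carry_out", "payload": {
  "series": [0.065,0.065,0.3,0,0,0.0683,85,0.065,0.065,0.7,0,0,0.0683,85,0.065,0.065,1,0,0,0.0683,85,0.065,0.065,1,0,0,0.0683,85,0.065,0.065,1,0,0,0.0683,85]
}}

```text
clock: 31.68
tool_pos: [0.6537, -0.1054, 0.093]
eef_rot: [[0.91, -0.414, 0.001], [-0.414, -0.91, 0.0], [0.001, -0.001, -1.0]]
contact_force: [-0.5, 0.1, 0.7]
finger_gap: 0.085
```

```bash
python3 - <<'E'
from h import *
s=r.state(); print(s["tool_pos"],s["eef_rot"],s["joint_positions"])
c=r.calibration("wrist"); w=r.grab_frame("wrist"); cv2.imwrite("pics/w12.png",w)
for b in blobs(w,(80,330,180,335),t=75,amin=1000):
    p,i=boxfit(c,maskof(w,b),(.65,-.103),.032,0,.03);print(cv2.boundingRect(b),p,i,local([*p[:2],.0135]))
E
```

```text
[ 0.6537 -0.1054  0.093 ] [[ 0.9104 -0.4138  0.0009]
 [-0.4138 -0.9104  0.0004]
 [ 0.0007 -0.0008 -1.    ]] [ 14.9245  40.9606 -16.6352 105.8583  18.6717  35.7921 -37.5497]
(207, 156, 94, 94) [  0.6521  -0.1049 -24.89  ] 0.9941805225653206 [-0.0231 -0.0007  0.7989]
```

>>> {"api": "carry_out", "payload": {
  "series": [-0.02,0,0.3,0,0,0,85,-0.02,0,0.6,0,0,0,85,-0.02,0,0.75,0,0,0,85,-0.02,0,0.795,0,0,0,85,-0.02,0,0.795,0,0,0,85]
}}

```text
clock: 32.35
tool_pos: [0.652, -0.106, 0.0131]
eef_rot: [[0.909, -0.416, 0.001], [-0.416, -0.909, -0.0], [0.001, -0.0, -1.0]]
contact_force: [0.5, 1.0, -0.1]
finger_gap: 0.0851
```

>>> {"api": "carry_out", "payload": {
  "series": [0,0,0,0,0,0,45,0,0,0,0,0,0,45,0,0,0,0,0,0,45,0,0,0,0,0,0,45,0,0,0,0,0,0,45,0,0,0,0,0,0,45,0,0,0,0,0,0,45,0,0,0,0,0,0,45]
}}

```text
clock: 33.35
tool_pos: [0.6522, -0.1061, 0.0136]
eef_rot: [[0.909, -0.417, 0.002], [-0.417, -0.909, -0.0], [0.002, -0.0, -1.0]]
contact_force: [-1.5, 0.7, 6.8]
finger_gap: 0.0631
```

>>> {"api": "carry_out", "payload": {
  "series": [0,0,-0.1,0,0,0,45,0,0,-0.3,0,0,0,45,0,0,-0.7,0,0,0,45,0,0,-1,0,0,-0.0829,45,0,0,-1,0,0,-0.0829,45,0,0,-1,0,0,-0.0829,45,0,0,-1,0,0,-0.0829,45]
}}

```text
clock: 34.22
tool_pos: [0.6516, -0.1065, 0.1136]
eef_rot: [[0.996, 0.09, 0.001], [0.09, -0.996, -0.0], [0.001, 0.0, -1.0]]
contact_force: [0.5, -0.6, -1.2]
finger_gap: 0.0626
```

```bash
python3 - <<'E'
from h import *
s=r.state(); t=s["tool_pos"];print(t,s["eef_rot"],s["finger_gap"])
c=r.calibration("wrist"); w=r.grab_frame("wrist"); cv2.imwrite("pics/w13.png",w)
print(local([.5505,-.3855,t[2]]))
E
```

```text
[ 0.6516 -0.1065  0.1136] [[ 0.996   0.0896  0.001 ]
 [ 0.0896 -0.996  -0.0001]
 [ 0.001   0.0002 -1.    ]] 0.06263972548332533
[-1.2513  2.692  -0.0033]
```

>>> {"api": "carry_out", "payload": {
  "series": [-0.2,0.4,0,0,0,0,45,-0.4,0.8,0,0,0,0,45,-0.417,0.9,0,0,0,0,45,-0.417,0.9,0,0,0,0,45]
}}

```text
clock: 34.78
tool_pos: [0.6183, -0.2, 0.1127]
eef_rot: [[0.996, 0.088, 0.0], [0.088, -0.996, -0.0], [0.0, 0.0, -1.0]]
contact_force: [0.8, 0.7, -0.4]
finger_gap: 0.0629
```

>>> {"api": "carry_out", "payload": {
  "series": [-0.2,0.4,0,0,0,0,45,-0.4,0.8,0,0,0,0,45,-0.417,0.9,0,0,0,0,45,-0.417,0.9,0,0,0,0,45]
}}

```text
clock: 35.28
tool_pos: [0.5857, -0.2919, 0.1125]
eef_rot: [[0.996, 0.091, 0.001], [0.091, -0.996, 0.001], [0.001, -0.001, -1.0]]
contact_force: [0.8, 0.8, -0.8]
finger_gap: 0.063
```

>>> {"api": "carry_out", "payload": {
  "series": [-0.2,0.4,0,0,0,0,45,-0.4,0.8,0,0,0,0,45,-0.417,0.9,0.3,0,0,0,45,-0.417,0.9,0.5,0,0,0,45,-0.417,0.9,0.5,0,0,0,45,-0.417,0.9,0.5,0,0,0,45]
}}

```text
clock: 36.02
tool_pos: [0.5529, -0.3844, 0.063]
eef_rot: [[0.996, 0.094, 0.001], [0.094, -0.996, 0.001], [0.001, -0.0, -1.0]]
contact_force: [-0.0, 0.3, -1.6]
finger_gap: 0.0631
```

```bash
python3 - <<'E'
from h import *
s=r.state(); t=s["tool_pos"];print(t,s["eef_rot"],s["finger_gap"])
c=r.calibration("wrist"); w=r.grab_frame("wrist"); cv2.imwrite("pics/w14.png",w)
for b in blobs(w,(80,384,170,345),t=75,amin=1000):
    print(cv2.boundingRect(b),boxfit(c,maskof(w,b),t[:2],.032,t[2]-.0135,t[2]+.0165))
print(local([.5505,-.3855,.0235]))
E
```

```text
[ 0.5529 -0.3844  0.063 ] [[ 0.9956  0.0937  0.0008]
 [ 0.0937 -0.9956  0.0006]
 [ 0.0009 -0.0005 -1.    ]] 0.06306773356312674
(170, 184, 175, 137) (array([  0.5532,  -0.3828, -84.7446]), np.float64(0.9476782880253929))
[-0.0242  0.0029  0.3976]
```

>>> {"api": "carry_out", "payload": {
  "series": [-0.025,0.025,0.15,0,0,0,45,-0.025,0.025,0.28,0,0,0,45,-0.025,0.025,0.34,0,0,0,45,-0.025,0.025,0.37,0,0,0,45,-0.025,0.025,0.39,0,0,0,45,-0.025,0.025,0.39,0,0,0,45]
}}

```text
clock: 36.83
tool_pos: [0.5496, -0.3891, 0.0237]
eef_rot: [[0.996, 0.091, 0.001], [0.091, -0.996, -0.0], [0.0, 0.0, -1.0]]
contact_force: [0.4, -0.2, 0.3]
finger_gap: 0.0631
```

>>> {"api": "carry_out", "payload": {
  "series": [0.005,-0.015,0,0,0,0,45,0.005,-0.015,0.005,0,0,0,45,0.005,-0.015,0.005,0,0,0,66,0.005,-0.015,0.005,0,0,0,75,0.005,-0.015,0.005,0,0,0,85,0.005,-0.015,0.005,0,0,0,85,0.005,-0.015,0.005,0,0,0,85,0.005,-0.015,0.005,0,0,0,85]
}}

```text
clock: 37.83
tool_pos: [0.5497, -0.3875, 0.0228]
eef_rot: [[0.996, 0.091, -0.0], [0.091, -0.996, 0.0], [-0.0, -0.0, -1.0]]
contact_force: [-0.8, 0.0, -0.6]
finger_gap: 0.085
```

>>> {"api": "carry_out", "payload": {
  "series": [0,0,-0.2,0,0,0,85,0,0,-0.5,0,0,0,85,0,0,-1,0,0,0,85,0,0,-1,0,0,0,85,0,0,-1,0,0,0,85]
}}

```text
clock: 38.45
tool_pos: [0.5495, -0.3877, 0.1238]
eef_rot: [[0.996, 0.091, 0.001], [0.091, -0.996, -0.001], [0.0, 0.001, -1.0]]
contact_force: [-0.7, -0.2, -0.3]
finger_gap: 0.0851
```

```bash
python3 - <<'E'
from h import *
s=r.state(); t=s["tool_pos"];print(t,s["finger_gap"])
c=r.calibration("wrist"); w=r.grab_frame("wrist"); cv2.imwrite("pics/w15.png",w)
for b in blobs(w,(80,330,180,335),t=60,amin=1000):
    print(cv2.boundingRect(b),boxfit(c,maskof(w,b),t[:2],.032,.01,.04))
h=cv2.cvtColor(w,cv2.COLOR_BGR2HSV); m=((h[...,0]<90)|(h[...,1]<60)).astype(np.uint8); m[:80]=0;m[240:]=0;m[:,:150]=0;m[:,350:]=0
b=max(cv2.findContours(m,0,1)[0],key=cv2.contourArea); print("mat+dish",cv2.boundingRect(b))
mm=((h[...,0]>5)&(h[...,0]<30)&(h[...,1]>60)).astype(np.uint8); mm[:80]=0;mm[240:]=0;mm[:,:150]=0;mm[:,350:]=0
b=np.vstack([q for q in cv2.findContours(mm,0,1)[0] if cv2.contourArea(q)>20]).reshape(-1,2); q=np.array([plane(c,u,v,.01,True) for u,v in b]); print("mat visible extents",q.min(0),q.max(0))
print(local([.3822,-.260,t[2]]))
E
```

```text
[ 0.5495 -0.3877  0.1238] 0.08506407587865111
(213, 150, 90, 86) (array([ 0.5501, -0.3863,  5.0766]), np.float64(0.992439092691123))
mat+dish (207, 135, 100, 101)
mat visible extents [ 0.5051 -0.4291] [ 0.5955 -0.3387]
[-1.5463 -1.422  -0.0081]
```

>>> {"api": "carry_out", "payload": {
  "series": [-0.4,-0.35,0,0,0,0,85,-0.77,-0.71,0,0,0,0,85,-0.77,-0.71,0,0,0,0,85,-0.77,-0.71,0,0,0,0,85]
}}

```text
clock: 39.0
tool_pos: [0.4668, -0.324, 0.1225]
eef_rot: [[0.996, 0.091, -0.0], [0.091, -0.996, 0.0], [-0.0, -0.0, -1.0]]
contact_force: [-0.0, -0.3, 0.6]
finger_gap: 0.0852
```

>>> {"api": "carry_out", "payload": {
  "series": [-0.4,-0.35,-0.2,0,0,0,85,-0.77,-0.71,-0.2,0,0,-0.0195,85,-0.77,-0.71,-0.2,0,0,-0.0195,85,-0.77,-0.71,-0.2,0,0,-0.0195,85,-0.77,-0.71,-0.2,0,0,-0.0195,85]
}}

```text
clock: 39.62
tool_pos: [0.3848, -0.2609, 0.1427]
eef_rot: [[0.977, 0.211, 0.001], [0.211, -0.977, 0.0], [0.001, 0.0, -1.0]]
contact_force: [-0.7, 0.0, -0.2]
finger_gap: 0.085
```

```bash
python3 - <<'E'
from h import *
s=r.state(); t=s["tool_pos"];print(t,s["eef_rot"][:2,0],s["joint_positions"])
c=r.calibration("wrist"); w=r.grab_frame("wrist"); cv2.imwrite("pics/w16.png",w)
for b in blobs(w,(60,330,180,335),t=75,amin=800):
    p,i=boxfit(c,maskof(w,b),(.382,-.26),.022,0,.07);print(cv2.boundingRect(b),p,i,local([*p[:2],.055]))
E
```

```text
[ 0.3848 -0.2609  0.1427] [0.9775 0.2111] [ 49.3271  28.6779 -30.5097 129.0384  30.0612  29.0481   7.353 ]
(221, 155, 63, 76) [ 0.3828 -0.2602 13.369 ] 0.9919445066010293 [-0.0159 -0.0093  0.8762]
```

>>> {"api": "carry_out", "payload": {
  "series": [-0.016,-0.009,0.2,0,0,-0.003,85,-0.016,-0.009,0.4,0,0,-0.003,85,-0.016,-0.009,0.6,0,0,-0.003,85,-0.016,-0.009,0.8,0,0,-0.003,85,-0.016,-0.009,0.87,0,0,-0.003,85,-0.016,-0.009,0.87,0,0,-0.003,85]
}}

```text
clock: 40.42
tool_pos: [0.3819, -0.2595, 0.0555]
eef_rot: [[0.973, 0.231, -0.001], [0.231, -0.973, 0.0], [-0.001, -0.0, -1.0]]
contact_force: [0.6, 0.1, -0.2]
finger_gap: 0.0852
```

>>> {"api": "carry_out", "payload": {
  "series": [0,0,0,0,0,0,25,0,0,0,0,0,0,25,0,0,0,0,0,0,25,0,0,0,0,0,0,25,0,0,0,0,0,0,25,0,0,0,0,0,0,25,0,0,0,0,0,0,25,0,0,0,0,0,0,25,0,0,0,0,0,0,25,0,0,0,0,0,0,25]
}}

```text
clock: 41.68
tool_pos: [0.3819, -0.2598, 0.0566]
eef_rot: [[0.973, 0.23, 0.001], [0.23, -0.973, -0.001], [0.001, 0.001, -1.0]]
contact_force: [0.1, 0.4, 7.0]
finger_gap: 0.0429
```

>>> {"api": "carry_out", "payload": {
  "series": [0,0,-0.1,0,0,0,25,0,0,-0.3,0,0,0,25,0,0,-0.6,0,0,0,25,0,0,-0.8,0,0,0.0223,25,0,0,-0.8,0,0,0.0223,25,0,0,-0.8,0,0,0.0223,25]
}}

```text
clock: 42.42
tool_pos: [0.3812, -0.2597, 0.1357]
eef_rot: [[0.996, 0.095, -0.0], [0.095, -0.996, -0.0], [-0.0, 0.0, -1.0]]
contact_force: [-0.7, -0.4, -1.3]
finger_gap: 0.0427
```

```bash
python3 - <<'E'
from h import *
s=r.state(); t=s["tool_pos"];print(t,s["eef_rot"][:2,0],s["finger_gap"])
print(local([.5501,-.3863,t[2]]))
E
```

```text
[ 0.3812 -0.2597  0.1357] [0.9955 0.0947] 0.04271195207918316
[ 1.5612  1.4206 -0.0002]
```

>>> {"api": "carry_out", "payload": {
  "series": [0.3,0.3,0,0,0,0,25,0.6,0.55,0,0,0,0,25,0.78,0.71,0,0,0,0,25,0.78,0.71,0,0,0,0,25,0.78,0.71,0,0,0,0,25]
}}

```text
clock: 43.05
tool_pos: [0.4646, -0.3222, 0.1349]
eef_rot: [[0.996, 0.094, -0.002], [0.094, -0.996, 0.001], [-0.002, -0.001, -1.0]]
contact_force: [0.0, -0.4, -0.4]
finger_gap: 0.0429
```

>>> {"api": "carry_out", "payload": {
  "series": [0.3,0.3,0,0,0,0,25,0.6,0.55,0,0,0,0,25,0.78,0.71,0,0,0,0,25,0.78,0.71,0,0,0,0,25,0.78,0.71,0,0,0,0,25,0.78,0.71,0,0,0,0,25]
}}

```text
clock: 43.8
tool_pos: [0.549, -0.3858, 0.1359]
eef_rot: [[0.996, 0.093, -0.001], [0.093, -0.996, 0.0], [-0.001, -0.0, -1.0]]
contact_force: [-0.3, -0.3, -1.3]
finger_gap: 0.0427
```

```bash
python3 - <<'E'
from h import *
s=r.state(); t=s["tool_pos"];print(t,s["eef_rot"][:2,0],s["finger_gap"])
c=r.calibration("wrist"); w=r.grab_frame("wrist"); cv2.imwrite("pics/w17.png",w)
print("held rim corners px",[proj(c,[*(t[:2]+s["eef_rot"][:2,:2]@[a*.022,b*.022]),t[2]+.0134],True).round(1) for a,b in((-1,-1),(1,-1),(1,1),(-1,1))])
# rim near edge (bottom of picture) along the middle column: last pale row; dish far edge
h=cv2.cvtColor(w,cv2.COLOR_BGR2HSV); m=(h[...,1]<60)&(h[...,2]>90)
for u in(235,256,275):
    v=np.flatnonzero(np.diff(m[100:330,u].astype(int)))+101; print(u,v)
print(local([.5501,-.3863,.0698]))
E
```

```text
[ 0.549  -0.3858  0.1359] [0.9957 0.0931] 0.042747132721926005
held rim corners px [array([205.4, 225.8]), array([304.2, 226.1]), array([297.7, 303. ]), array([211.9, 302.7])]
235 [150 305]
256 [150 305]
275 [150 305]
[0.0086 0.0038 0.6618]
```

>>> {"api": "carry_out", "payload": {
  "series": [0.009,0,0.2,0,0,0,25,0.009,0,0.4,0,0,0,25,0.009,0,0.5,0,0,0,25,0.009,0,0.58,0,0,0,25,0.009,0,0.62,0,0,0,25,0.009,0,0.64,0,0,0,25,0.009,0,0.64,0,0,0,25]
}}

```text
clock: 44.72
tool_pos: [0.5511, -0.3866, 0.0721]
eef_rot: [[0.996, 0.092, 0.0], [0.092, -0.996, -0.0], [0.0, 0.0, -1.0]]
contact_force: [-0.3, -0.7, -0.5]
finger_gap: 0.043
```

>>> {"api": "carry_out", "payload": {
  "series": [-0.01,0,0.01,0,0,0,25,-0.01,0,0.02,0,0,0,25,-0.01,0,0.023,0,0,0,25,-0.01,0,0.023,0,0,0,46,-0.01,0,0.023,0,0,0,55,-0.01,0,0.023,0,0,0,85,-0.01,0,0.023,0,0,0,85,-0.01,0,0.023,0,0,0,85,-0.01,0,0.023,0,0,0,85]
}}

```text
clock: 45.85
tool_pos: [0.55, -0.3865, 0.0696]
eef_rot: [[0.996, 0.092, -0.0], [0.092, -0.996, 0.0], [-0.0, -0.0, -1.0]]
contact_force: [0.0, 0.7, -0.7]
finger_gap: 0.0851
```

>>> {"api": "carry_out", "payload": {
  "series": [0,0,-0.2,0,0,0,85,0,0,-0.5,0,0,0,85,0,0,-1,0,0,0,85,0,0,-1,0,0,0,85,0,0,-1,0,0,0,85,0,0,-1,0,0,0,85]
}}

```text
clock: 46.6
tool_pos: [0.5493, -0.3864, 0.1688]
eef_rot: [[0.996, 0.092, -0.001], [0.092, -0.996, 0.001], [-0.001, -0.001, -1.0]]
contact_force: [0.3, 0.9, 0.2]
finger_gap: 0.0852
```

```bash
python3 - <<'E'
from h import *
s=r.state(); t=s["tool_pos"];print(t,s["clock"],s["contact_force"])
w=r.grab_frame("wrist");a=r.grab_frame("scene");b=r.grab_frame("side")
R=lambda i:cv2.resize(i,(390,290),interpolation=2)
cv2.imwrite("pics/final.png",np.vstack([np.hstack([R(w[100:290,128:384]),R(b[120:230,250:398])]),np.hstack([R(a[225:335,30:178]),R(a[110:240,270:445])])]))
E
```

```text
[ 0.5493 -0.3864  0.1688] 46.6 [0.3153 0.8967 0.168 ]
```

View pics/final.png

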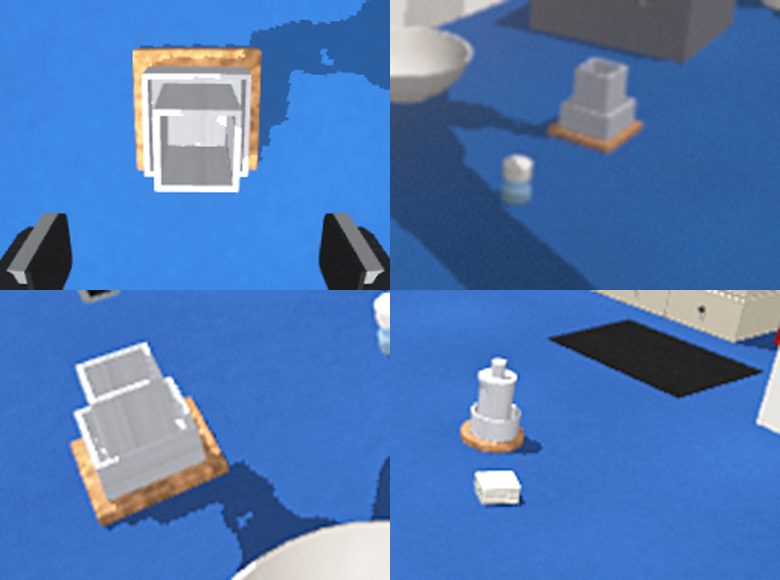

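Both stacks stand upright and centred on their mats. The square set lines up with its mat, the cards and jar are where they were, and the gripper is clear. I'm handing the job in.

```bash
python3 -c "
from plant import r
print(r.finish_job())"
```

```text
the job is handed in; nothing more can be done
None
```

I built both stacks in the order asked and handed the job in at about 46.6 s of the 138 s allowed; it reported no verdict. Each piece was lowered to within about 1 mm of its resting height before I let go.

| Piece | Last measurement |
|---|---|
| Round dish on mat | about 2 mm off centre |
| Round cup in dish | about 3 mm off centre |
| Square dish on mat | about 2 mm off centre, sides within about 1° of the mat's |
| Lid, and square cup in its dish | lowered to within about 1 mm of centre, but only checked by eye after release |

- **Final pictures:** both stacks stand upright, the lid is seated, and the cards and jar look unmoved. The gripper is about 10 cm above the square cup's release height and touches nothing.
- **Measurements that disagreed:** my first scene- and side-camera estimate put the square dish about 7 mm from where the wrist camera saw it. I used the wrist camera, which gave the same place from two heights. The finger-gap reading also showed 1–2 mm less than the true size of each held piece.
- **Not checked:** I didn't measure heights or tilt after release, and the lid's outline couldn't be measured because it merged with the cup and dish behind it in the picture.

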